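Knock the cast jaw pads out of their mould tray

ROBOT

A 6-joint arm with a two-finger parallel gripper is mounted at the origin on the work surface. World frame = base frame: x ahead of the robot, y to its left, z up, the work surface at z = 0. Lengths are in m, angles in rad, forces in N, time in s.
With the tool pointing down it reaches from about 0.375 to 0.825 m from the base axis. Payload 5.5 kg.
Tool frame: the origin (TCP) lies midway between the tips of the shut fingers; the grasp point (between the pads) lies 19 mm behind it; z points along the fingers, y is the line along which they close (so a half turn about z gives the same grasp; the last joint's range is limited). The gripper opens to 85 mm and grips with 20 to 120 N. Pads are 22 mm wide; open, the fingers measure 114 mm over their backs; the gripper's body (76 mm by 85 mm) begins 54 mm behind the grasp point. The pads swing forward as they close: fully open they stand 13 mm farther back than shut.
Start: joints at [1.209, 0.314, -0.047, 1.21, 0, 1.571], TCP at [0.212, 0.561, 0.198] pointing down, gripper open.
Joint ranges: [-2.67, 2.67], [-0.69, 1.73], [-1.03, 1.25], [-2.08, 2.16], [-1.42, 1.45], [-3.14, 3.14]. Speed limits (rad/s): [2.39, 2.39, 3.01, 3.14, 3.14, 3.14].

INTERFACE

Orientations are given as a rotation vector (axis times angle).
In Python, from rig import arm, cams, spot_in, tip_of gives the robot as it stands. The module is installed in compiled form; this text tells all that it offers.
- The arm moves only by the tool step_arm, never from a script. Its argument "deltas" is a list of rows, each an object of numbers: "dx", "dy", "dz": the shift along the tool's x, y, z in mm; "ax", "ay", "az": the turn, a rotation vector about the tool's x, y, z in degrees. In form: [{"dx": .., "dy": .., "dz": .., "ax": .., "ay": .., "az": ..}, ...]. A call has 1 to 12 rows; each row shifts and turns the commanded pose from where the row before left it, along the tool's axes as they then stand; what a row does not reach is not made up. A row lasts 1/12 s, in which the tool goes at most 41.7 mm and 7.16 degrees, less where a joint would pass 70% of its speed; a pose out of reach is approached as far as the arm can. A call with a gripper value outside its range is refused whole. "jaw" is the finger opening in mm, from 0 to 85.4, set as the call begins (left out, the last holds). The fingers move at their own pace and stop on an object; "force" is the grip in N (left out, the last holds). Time passes only in rows, so rows that do not move let the fingers close. It gives the time, the measured TCP pose, the force, the opening and the grip force at its end, in the units of the state.
- arm.state(): the state, without advancing time (a new reading comes with each control period).
- cams.capture(name): name is "scene" or "top" or "wrist"; returns (picture, depth): 480x640x3 uint8, blue, green, red; 480x640 float32, m along the optical axis (not along the pixel's ray), 0 where there is no reading.
- cams.camera_params(name): a dict with "intrinsics" (3x3 intrinsics, pixels), "cam_to_world" (4x4, takes a point from camera to world coordinates); the wrist camera has in their place "hand_eye" (4x4, takes a point from camera to tool coordinates, whose origin is the TCP and whose axes are the flange's). Camera axes: x right, y up, looking along -z (the intrinsics and any distortion apply to the point x, -y, -z); pixel columns grow to the right and rows downward; lengths in m; the calibration is good to about 2 mm. The wrist camera is an equidistant fisheye: a pixel r from the principal point sees the ray r / f radians off the axis. A picture is of the moment at which its call begins: read the wrist's pose just before it. camera_params takes no time and is no camera call.
- arm.sign_off(): hands the job in; it is judged then, once.
Trained networks look in the newest picture that a camera, given by its name, has taken for a name from the list of things; names that differ only in an ending like _2 or _b are one class to them, and where a whole thing is asked for, a point or a joint stands for the part that bears it (a point fixed in the world has none). Each returns a list of dicts, best first, with "score" (0 to 1); they miss things now and then, are a little off and sometimes report something else, mostly with a low value. They report only what shows in the picture. A call takes as long as a camera call. They do not tell look-alikes from the thing itself.
- spot_in(camera, target): "extent" ([left, top, right, bottom] in pixels, round what is visible of it).
- tip_of(camera, target): "uv" ([column, row] in pixels: a listed point, or the origin of a listed thing).
The state is a dict: "time": time; "joints": joint angles; "dq": joint speeds; "effort": joint torques, N m; "eef_pos": TCP position; "eef_rot": TCP orientation; "wrist_force": force on the tool from outside, world axes, zero at the start; "ft_torque": the same for the moment, N m; "finger_gap": finger opening in m; "grasp_force": force on a finger pad.
Only numpy, scipy, OpenCV 4.12 (cv2) and the standard library are available. Lean on these libraries where they do the work, as an engineer would, in place of code of your own. Each camera call takes 0.05 s, during which the arm holds its last target. There are 200 camera calls.

TASK

Two cast nylon vise-jaw pads are stuck in the aluminium mould tray that lies on the plywood board. Turn the tray over face down onto the black rubber mat with the pads still in it, rap it on the mat in your grip until both pads drop out, then lift it off so that the pads stay lying on the mat, and lay the empty tray flat inside the open red drawer tray. Never drop the tray, and leave the other things on the bench where they are.

Things in the scene. Friction and masses are not known exactly. Their poses are not given: they have to be found in the camera images.
- tray: Aluminium mould tray, two open pockets in a row, each with a stuck pad. Body 144 x 56 x 44 mm (its x, y, z); floor and side walls 6 mm, middle wall 8 mm. Origin: centre of the body's underside; z points out of the pocket mouths (up at the start). About 0.37 kg empty. Starts mouth up on the board, handle end (-x) away from the robot. Its body can be gripped across the width too.
- tray_handle (a point): Centre of the tray's steel roller handle: 16 mm diameter, 45 mm long along the tray's y, between two flat arms (inner faces 46 mm apart, 16 mm high) at the tray's -x end. It lies 134 mm from the tray's origin towards -x, 22 mm above the underside plane, 54 mm clear of the body's end and 206 mm from the tray's other end. The point's axes are the tray's.
- roller (a joint): Turn of the roller handle on its pin, rad; it spins freely, lightly damped. Gripped there (fingers closing along the tray's x) and lifted, the tray swings to hang on end, 206 mm down, mouths facing the way from the handle's old place towards the tray's other end. Set that end on the mat, then bring the handle over and down to the side the mouths face: the tray comes to lie face down.
- tray_mouth (a point): Centre of the tray's mouth plane, 44 mm from the underside along the tray's z; axes as the tray's. Face down on the mat, this plane lies on the mat and the underside is on top, 48 mm above the bench. Between raps a lift of up to 20 mm keeps the pockets round a pad that has already dropped; lifted farther, the tray leaves it behind. A loosely held tray slides up in the grip when rapped.
- pad1: White slippery nylon jaw pad, block 61 x 43 x 26 mm (x, y, z), about 0.1 kg, in the pocket 34 mm from the tray's origin to its +x (away from the handle). Origin: centre of its underside, on the pocket floor 6 mm above the tray's underside; its upper face is 12 mm below the mouth. 0.5 mm play all round. Once out on the mat its origin is on top, 30 mm above the bench.
- pad2: The same kind of pad in the pocket nearer the handle, 34 mm from the tray's origin to its -x.
- nib00 (a joint): One of four small spring nibs in the pockets' side walls, m pushed in (0 to 0.003). Upside down each pad sags about 1 mm onto its nibs, which hold about twice its weight: it stays when the tray is turned or set down gently; a sharp rap of the face-down tray on the mat (about 0.2 m/s or more at contact, perhaps repeated) frees it. It drops 12 mm to the mat inside its pocket.
- mat: Black rubber mat fixed to the bench, 300 x 150 x 4 mm (x, y, z). Origin: centre of its underside, at bench height; its top is 4 mm up.
- board: Plywood board fixed to the bench, 260 x 130 x 6 mm; origin: centre of its underside. The tray starts on it.
- drawer: Shallow open red sheet-steel drawer tray fixed on the bench, 260 x 150 x 30 mm outside (x, y, z), walls and floor 4 mm, wire pull on its robot side. Origin: centre of its underside. The mould tray, 214 mm long with its handle, fits in lengthwise along x either way round; the middle of its length lies 35 mm from the tray's origin towards the handle.
- nut_a: Large loose steel lock nut, 46 mm across flats, 24 mm high, not to be disturbed. Origin: centre of its underside.
- nut_b: Large loose steel lock nut, 46 mm across flats, 24 mm high, not to be disturbed. Origin: centre of its underside.
- nut_c: Loose steel lock nut, 41 mm across flats, 22 mm high, not to be disturbed. Origin: centre of its underside.
- wrench: Loose wrench, 190 mm long, lying beyond the work area, not to be disturbed.
- screwdriver: Loose screwdriver, 200 mm long, lying beyond the work area, not to be disturbed.
- oil_bottle: Loose grey bottle, 56 mm diameter, 150 mm high, at the left of the work area, not to be disturbed.
- tin: Loose tin, 80 mm diameter, 90 mm high, at the right of the work area, not to be disturbed.
Not all that is in view belongs to the job. There is more than one size of the tray; the one meant has the size given above.

How it is judged:
By the outcome, as a careful person would: the job done as asked, in the order asked, and still so for the second after the job is handed in, with the robot touching nothing.
It also fails if it takes over 72 s, if anything falls off the work surface, if the arm or the gripper's body presses on something with over 40 N, if the wrist force passes 120 N, or if a joint passes its speed limit or range.

## Working session

There is one attempt and no reset: what is moved stays moved. The work goes in short steps, Python scripts to look and compute and a tool call to move; the robot and the scene stay as the last step left them, time stands still between calls to the robot, and variables do not carry over. Pictures are saved under pics/ and viewed, at most 10 in all, crops included, and the job is handed in when it is done.

Besides the shell and the picture viewer there is one more tool, called after "Call:" by a JSON object that holds its "method" and its "body", one argument or row to a line. step_arm: Moves the arm, as the interface text tells. Its arguments: {"type":"object","properties":{"deltas":{"type":"array"},"jaw":{"type":"number"},"force":{"type":"number"}},"required":["deltas"]}

```bash
mkdir -p pics
cat > h.py <<'E'
import numpy as np, cv2
from rig import arm,cams,spot_in,tip_of
def pts(name,depth):
    p=cams.camera_params(name);K=np.array(p["intrinsics"]);T=np.array(p["cam_to_world"])
    v,u=np.mgrid[0:480,0:640]
    x=(u-K[0,2])/K[0,0]*depth;y=(v-K[1,2])/K[1,1]*depth
    P=np.stack([x,-y,-depth],-1)@T[:3,:3].T+T[:3,3]
    P[depth==0]=np.nan
    return P
E
python3 - <<'E'
from h import *
s=arm.state();print(s["time"],s["eef_pos"],s["eef_rot"],s["joints"])
im={}
for c in("top","scene"):
    a,d=cams.capture(c);im[c]=a;P=pts(c,d);np.save(c+".npy",P)
    cv2.imwrite(f"pics/{c}0.png",a)
    print(c,{k:(np.array(v).round(3).tolist() if not isinstance(v,(str,float,int)) else v) for k,v in cams.camera_params(c).items()})
    if c=="top":
        for n in["tray","tray_handle","tray_mouth","mat","board","drawer","pad1","nut_a","nut_c"]:
            for f,k in((spot_in,"extent"),(tip_of,"uv")):
                if f is spot_in and n in("tray_handle","tray_mouth"):continue
                for r in f(c,n)[:3]:
                    q=r[k];u=q if k=="uv" else [(q[0]+q[2])/2,(q[1]+q[3])/2]
                    try:w=P[int(u[1]),int(u[0])].round(3)
                    except: w=None
                    print(n,k,np.round(q,1),round(r["score"],2),w)
E
```

```text
0.0 [0.21216451 0.56057818 0.1975496 ] [-5.65184259e-01 -3.09002901e+00  2.55214425e-03] [ 1.20898134e+00  3.14205643e-01 -4.80727039e-02  1.21017035e+00
  2.82197510e-06  1.57079358e+00]
top {'intrinsics': [[446.996, 0.0, 316.911], [0.0, 446.996, 234.478], [0.0, 0.0, 1.0]], 'cam_to_world': [[-0.013, 0.996, -0.09, 0.428], [-1.0, -0.013, 0.001, 0.067], [-0.0, 0.09, 0.996, 1.251], [0.0, 0.0, 0.0, 1.0]]}
tray extent [ 73.8 254.1 153.4 366.9] 0.75 [0.339 0.63  0.009]
tray extent [221.2 212.5 247.8 292.7] 0.65 [0.493 0.293 0.034]
tray uv [122.3 323.6] 0.93 [0.309 0.58  0.066]
tray uv [235.  265.5] 0.58 [0.457 0.288 0.048]
tray_handle uv [ 86.5 265.6] 0.96 [0.462 0.691 0.041]
tray_handle uv [233.2 216.5] 0.94 [0.592 0.296 0.034]
tray_mouth uv [114.5 327.6] 0.72 [0.298 0.603 0.06 ]
tray_mouth uv [235.6 264.3] 0.62 [0.459 0.287 0.052]
tray_mouth uv [233.3 252.1] 0.32 [0.493 0.296 0.035]
mat extent [423.1 182.  477.6 291.5] 0.65 [ 0.531 -0.307  0.002]
mat extent [222.5 216.5 251.1 292.5] 0.64 [0.487 0.287 0.037]
mat extent [496.9 209.8 539.1 243.3] 0.43 [ 0.548 -0.459  0.091]
mat uv [450.1 23
[... 880 characters left out ...]
393.3 230.2] 0.78 [ 0.548 -0.143  0.029]
nut_a uv [289.  278.1] 0.61 [0.42  0.144 0.028]
nut_a uv [286.5 221.4] 0.54 [0.577 0.151 0.026]
nut_c extent [386.4 219.6 403.6 235.7] 0.66 [ 0.556 -0.149  0.028]
nut_c extent [278.9 213.5 295.  229.7] 0.64 [0.577 0.151 0.026]
nut_c extent [275.5 270.1 298.  285.2] 0.51 [0.423 0.152 0.026]
nut_c uv [393.3 230.2] 0.78 [ 0.548 -0.143  0.029]
nut_c uv [289.  278.1] 0.61 [0.42  0.144 0.028]
nut_c uv [286.5 221.4] 0.54 [0.577 0.151 0.026]
scene {'intrinsics': [[457.641, 0.0, 318.372], [0.0, 457.641, 235.965], [0.0, 0.0, 1.0]], 'cam_to_world': [[-0.252, -0.509, 0.823, 1.588], [0.968, -0.142, 0.209, 0.333], [0.01, 0.849, 0.529, 0.743], [0.0, 0.0, 0.0, 1.0]]}
```

View pics/top0.png

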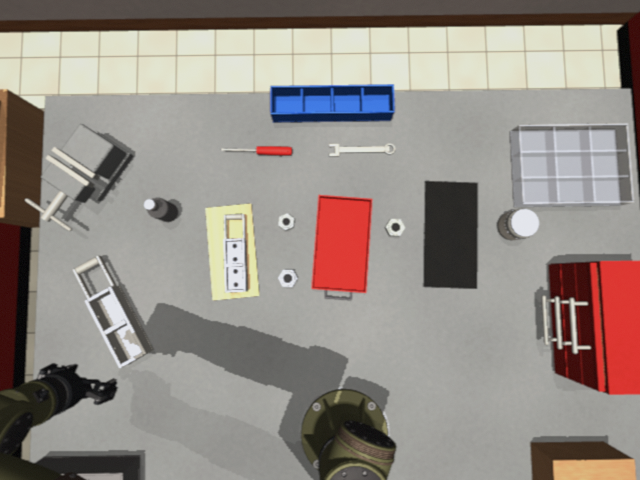

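View pics/scene0.png

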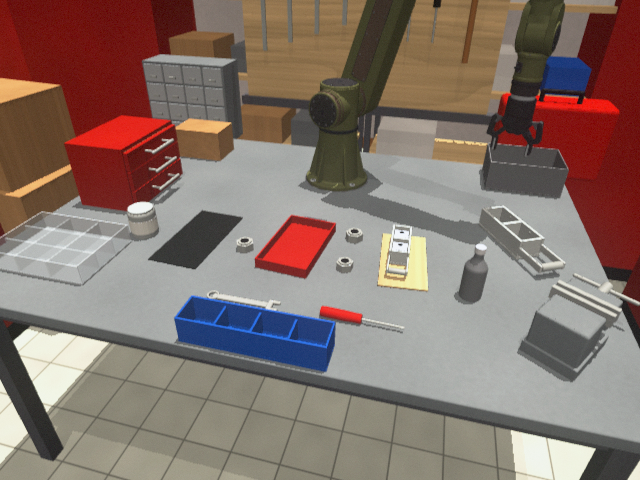

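The top view shows the target tray on the plywood board at about px (235,252), with its handle at the far end (233,216). The mat is at (450,232), the drawer at (341,243), and a larger look-alike tray lies off the board at (115,310). In the scene view, the nuts stand clear between them.

Run:
```python
from h import *
P=np.load("top.npy");a=cv2.imread("pics/top0.png").astype(int)
x,y,z=P[...,0],P[...,1],P[...,2]
def rect(m,n):
    Q=P[m][:,:2].astype(np.float32);c,s,an=cv2.minAreaRect(Q*1000);print(n,m.sum(),np.round(c,1),np.round(s,1),round(an,1),"mean",P[m].mean(0).round(4),"z",np.percentile(P[m][:,2],[5,50,95]).round(4))
reg=(abs(x-.5)<.17)&(abs(y-.3)<.09)
rect(reg&(z>.043),"tray top"); rect(reg&(z>.02)&(x>.57),"handle"); rect(reg&(z>.02),"tray all")
b,g,r=a[...,0],a[...,1],a[...,2]
rect(reg&(r-b>50)&(z<.02),"board")
rect((abs(x-.52)<.15)&(abs(y)<.1)&(r>120)&(g<80)&(z>.02),"drawerwall")
rect((abs(x-.52)<.17)&(abs(y)<.1)&(r>120)&(g<80),"drawer")
rect((abs(x-.55)<.2)&(abs(y+.308)<.11)&(r<60)&(g<60)&(b<60)&(z<.02),"mat")
R=(abs(x-.55)<.2)&(abs(y+.2)<.6)&(z<.003)&(abs(r-b)<30)&(r>80)
print("bench z",np.median(z[R]))
from scipy.spatial.transform import Rotation as Ro
print(Ro.from_rotvec(arm.state()["eef_rot"]).as_matrix().round(3))
# handle detail: z along y near handle
m=reg&(z>.02)&(x>.56)
for v,u in np.argwhere(m): print(np.round(P[v,u]*1000).astype(int).tolist(),end=" ")
```

```text
tray top 401 [457.7 291. ] [143.8  56.5] 1.9 mean [0.4573 0.2913 0.0486] z [0.0441 0.0485 0.0527]
handle 141 [585.  295.5] [57.3 26.3] 89.6 mean [0.5883 0.2945 0.0325] z [0.0272 0.033  0.0375]
tray all 1414 [492.4 292. ] [213.4  57.7] 1.8 mean [0.4759 0.2909 0.0392] z [0.0285 0.0377 0.051 ]
board 1564 [496.8 301.9] [256.9 122.4] 5.0 mean [0.5201 0.2885 0.0051] z [0.001  0.0051 0.0089]
drawerwall 281 [513.7  -1.4] [146.4 257.2] 84.9 mean [ 0.5193 -0.0281  0.0281] z [0.0231 0.0282 0.0324]
drawer 4957 [513.7  -1.4] [146.4 257.2] 84.9 mean [ 0.5141 -0.0026  0.0045] z [-0.0011  0.0031  0.0251]
mat 5332 [ 537.4 -308.2] [145.1 294.7] 87.2 mean [ 0.536  -0.3079  0.0028] z [-0.0013  0.0027  0.0069]
bench z -0.0011966231523327098
[[-0.935  0.354 -0.   ]
 [ 0.354  0.935 -0.   ]
 [ 0.    -0.    -1.   ]]
[598, 317, 26] [598, 314, 29] [597, 310, 35] [598, 308, 31] [597, 305, 33] [597, 302, 32] [598, 300, 29] [597, 296, 34] [597, 293, 34] [597, 290, 35] [598, 289, 28] [597, 285, 34] [597, 283, 32] [597, 280, 34] [597, 277, 34] [597, 274, 32] [597, 271, 35] [596, 268, 35] [594, 323, 37] [595, 321, 3
[... 1417 characters left out ...]
, 294, 29] [584, 292, 28] [584, 289, 27] [584, 286, 27] [583, 272, 31] [583, 269, 31] [584, 268, 22] [581, 321, 35] [581, 319, 30] [580, 271, 36] [580, 268, 38] [581, 267, 28] [578, 321, 34] [578, 318, 33] [578, 272, 31] [577, 268, 36] [579, 268, 24] [575, 321, 32] [575, 318, 32] [574, 271, 35] [574, 268, 36] [576, 268, 24] [572, 320, 38] [572, 318, 35] [572, 271, 33] [572, 269, 35] [573, 267, 27] [569, 320, 36] [570, 318, 35] [569, 271, 34] [569, 269, 34] [569, 267, 30] [567, 321, 32] [567, 319, 30] [566, 271, 37] [566, 268, 38] [567, 268, 23] [564, 320, 40] [564, 318, 36] [564, 271, 34] [563, 268, 35] [564, 266, 30] [561, 321, 34] [561, 317, 38] [560, 271, 38] [560, 268, 37] [562, 267, 27]
```

Call:
{"method": "step_arm", "body": {
  "deltas": [
    {"az": 6.75},
    {"az": 6.75},
    {"az": 6.75},
    {"az": 6.75},
    {"az": 6.75},
    {"az": 6.75},
    {"az": 6.75},
    {"az": 6.75},
    {"az": 6.75},
    {"az": 6.75}
  ],
  "jaw": 45,
  "force": 60
}}

```text
schema error: expected keys dx, dy, dz, ax, ay, az
```

Call:
{"method": "step_arm", "body": {
  "deltas": [
    {"dx": -15, "dy": 20},
    {"dx": -25, "dy": 33},
    {"dx": -25, "dy": 33},
    {"dx": -25, "dy": 33},
    {"dx": -25, "dy": 33},
    {"dx": -25, "dy": 33},
    {"dx": -25, "dy": 33},
    {"dx": -25, "dy": 33},
    {"dx": -25, "dy": 33},
    {"dx": -25, "dy": 33},
    {"dx": -22, "dy": 33},
    {"dx": -15, "dy": 21}
  ]
}}

```text
schema error: expected keys dx, dy, dz, ax, ay, az
```

Call:
{"method": "step_arm", "body": {
  "deltas": [
    {"dz": 20},
    {"dz": 30},
    {"dz": 30},
    {"dz": 10},
    {},
    {}
  ]
}}

```text
schema error: expected keys dx, dy, dz, ax, ay, az
```

```bash
cat >> h.py <<'E'
from scipy.spatial.transform import Rotation as Ro
def to(target,yaw=None):
    "tool-frame shift (mm) to a world TCP target; yaw of closing line error in deg (az to apply)"
    s=arm.state();R=Ro.from_rotvec(s["eef_rot"]).as_matrix()
    print("t",round(s["time"],2),"tcp",s["eef_pos"].round(4),"y-yaw",np.degrees(np.arctan2(R[1,1],R[0,1])).round(2),"z",R[:,2].round(3),"F",np.round(s["wrist_force"],1),"q",np.round(s["joints"],2),"gap",round(s["finger_gap"],4),round(float(np.max(s["grasp_force"])),1))
    print("delta",(R.T@(np.array(target)-s["eef_pos"])*1000).round(1))
E
python3 - <<'E'
from h import *
to([.5916,.2952,.010])
a,d=cams.capture("wrist");cv2.imwrite("pics/w1.png",a)
p=cams.camera_params("wrist");print(np.array(p["hand_eye"]).round(3),np.array(p["intrinsics"]).round(1))
print(tip_of("wrist","tray_handle")[:2],tip_of("wrist","tray")[:2])
E
```

```text
t 0.9 tcp [0.2124 0.5611 0.1984] y-yaw 69.27 z [-0. -0. -1.] F [ 0.2 -0.2 -0.3] q [ 1.21  0.31 -0.05  1.21  0.    1.57] gap 0.0853 0.0
delta [-448.8 -114.5  188.4]
[[-0.     0.957  0.291  0.076]
 [ 1.     0.     0.001 -0.   ]
 [ 0.     0.291 -0.957 -0.176]
 [ 0.     0.     0.     1.   ]] [[371.6   0.  325.9]
 [  0.  371.6 236.4]
 [  0.    0.    1. ]]
[{'uv': [501.0, 360.6], 'score': 0.96}] [{'uv': [388.2, 258.3], 'score': 0.81}, {'uv': [127.0, 420.4], 'score': 0.69}]
```

View pics/w1.png

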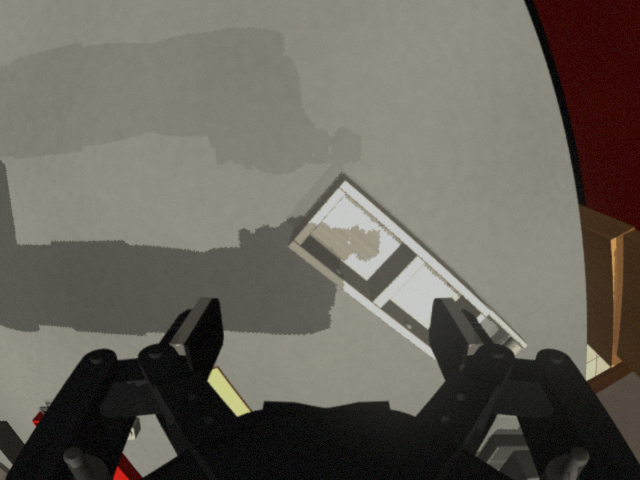

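The wrist view still shows the start pose, with the look-alike tray at px (380,260). The moves were refused because every row needs all six keys.

Call:
{"method": "step_arm", "body": {
  "deltas": [
    {"dx": 0, "dy": 0, "dz": 0, "ax": 0, "ay": 0, "az": 6.75},
    {"dx": 0, "dy": 0, "dz": 0, "ax": 0, "ay": 0, "az": 6.75},
    {"dx": 0, "dy": 0, "dz": 0, "ax": 0, "ay": 0, "az": 6.75},
    {"dx": 0, "dy": 0, "dz": 0, "ax": 0, "ay": 0, "az": 6.75},
    {"dx": 0, "dy": 0, "dz": 0, "ax": 0, "ay": 0, "az": 6.75},
    {"dx": 0, "dy": 0, "dz": 0, "ax": 0, "ay": 0, "az": 6.75},
    {"dx": 0, "dy": 0, "dz": 0, "ax": 0, "ay": 0, "az": 6.75},
    {"dx": 0, "dy": 0, "dz": 0, "ax": 0, "ay": 0, "az": 6.75},
    {"dx": 0, "dy": 0, "dz": 0, "ax": 0, "ay": 0, "az": 6.75},
    {"dx": 0, "dy": 0, "dz": 0, "ax": 0, "ay": 0, "az": 6.75}
  ],
  "jaw": 45,
  "force": 60
}}

```text
time: 1.88
eef_pos: [0.2124, 0.5611, 0.1984]
eef_rot: [2.193, 2.249, -0.0]
wrist_force: [0.4, -0.5, -0.2]
finger_gap: 0.0452
grasp_force: 0.0
```

Call:
{"method": "step_arm", "body": {
  "deltas": [
    {"dx": -15, "dy": 20, "dz": 0, "ax": 0, "ay": 0, "az": 0},
    {"dx": -25, "dy": 33, "dz": 0, "ax": 0, "ay": 0, "az": 0},
    {"dx": -25, "dy": 33, "dz": 0, "ax": 0, "ay": 0, "az": 0},
    {"dx": -25, "dy": 33, "dz": 0, "ax": 0, "ay": 0, "az": 0},
    {"dx": -25, "dy": 33, "dz": 0, "ax": 0, "ay": 0, "az": 0},
    {"dx": -25, "dy": 33, "dz": 0, "ax": 0, "ay": 0, "az": 0},
    {"dx": -25, "dy": 33, "dz": 0, "ax": 0, "ay": 0, "az": 0},
    {"dx": -25, "dy": 33, "dz": 0, "ax": 0, "ay": 0, "az": 0},
    {"dx": -25, "dy": 33, "dz": 0, "ax": 0, "ay": 0, "az": 0},
    {"dx": -25, "dy": 33, "dz": 0, "ax": 0, "ay": 0, "az": 0},
    {"dx": -22, "dy": 33, "dz": 0, "ax": 0, "ay": 0, "az": 0},
    {"dx": -15, "dy": 21, "dz": 0, "ax": 0, "ay": 0, "az": 0}
  ]
}}

```text
time: 2.88
eef_pos: [0.5947, 0.2931, 0.1982]
eef_rot: [2.189, 2.252, 0.001]
wrist_force: [-0.4, 0.6, 0.2]
finger_gap: 0.0451
grasp_force: 0.0
```

Call:
{"method": "step_arm", "body": {
  "deltas": [
    {"dx": 0, "dy": 0, "dz": 20, "ax": 0, "ay": 0, "az": 0},
    {"dx": 0, "dy": 0, "dz": 30, "ax": 0, "ay": 0, "az": 0},
    {"dx": 0, "dy": 0, "dz": 30, "ax": 0, "ay": 0, "az": 0},
    {"dx": 0, "dy": 0, "dz": 10, "ax": 0, "ay": 0, "az": 0},
    {"dx": 0, "dy": 0, "dz": 0, "ax": 0, "ay": 0, "az": 0},
    {"dx": 0, "dy": 0, "dz": 0, "ax": 0, "ay": 0, "az": 0}
  ]
}}

```text
time: 3.38
eef_pos: [0.5916, 0.2958, 0.1087]
eef_rot: [-2.186, -2.256, 0.001]
wrist_force: [-0.1, 0.2, 0.1]
finger_gap: 0.045
grasp_force: 0.0
```

Run:
```python
from h import *
to([.5916,.2952,.010])
a,d=cams.capture("wrist");cv2.imwrite("pics/w2.png",a)
print(tip_of("wrist","tray_handle")[:2],tip_of("wrist","tray")[:2])
```

```text
t 3.38 tcp [0.5916 0.2958 0.1087] y-yaw 1.79 z [-0.001 -0.    -1.   ] F [-0.1  0.2  0.1] q [ 0.46  0.47 -0.02  1.08 -0.    2.  ] gap 0.045 0.0
delta [-0.6  0.1 98.7]
[{'uv': [323.1, 234.7], 'score': 0.63}] [{'uv': [163.5, 227.3], 'score': 0.78}]
```

View pics/w2.png

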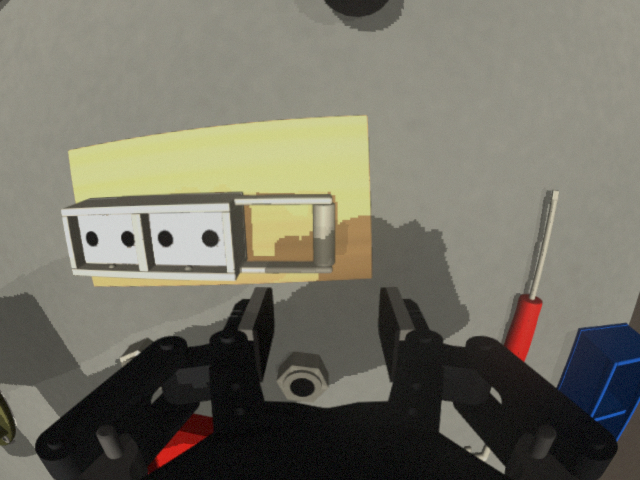

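The wrist view shows the roller at px (323,235), within about 2 mm of the jaw centre line, and both pads in their pockets. Next I go down and grip it.

Call:
{"method": "step_arm", "body": {
  "deltas": [
    {"dx": -1, "dy": -1, "dz": 20, "ax": 0, "ay": 0, "az": 0},
    {"dx": 0, "dy": 0, "dz": 25, "ax": 0, "ay": 0, "az": 0},
    {"dx": 0, "dy": 0, "dz": 25, "ax": 0, "ay": 0, "az": 0},
    {"dx": 0, "dy": 0, "dz": 18, "ax": 0, "ay": 0, "az": 0},
    {"dx": 0, "dy": 0, "dz": 10, "ax": 0, "ay": 0, "az": 0},
    {"dx": 0, "dy": 0, "dz": 0, "ax": 0, "ay": 0, "az": 0},
    {"dx": 0, "dy": 0, "dz": 0, "ax": 0, "ay": 0, "az": 0}
  ]
}}

```text
time: 4.12
eef_pos: [0.5914, 0.2951, 0.0115]
eef_rot: [2.186, 2.255, 0.002]
wrist_force: [-0.3, -0.3, 0.9]
finger_gap: 0.0453
grasp_force: 0.0
```

Call:
{"method": "step_arm", "body": {
  "deltas": [
    {"dx": 0, "dy": 0, "dz": 0, "ax": 0, "ay": 0, "az": 0},
    {"dx": 0, "dy": 0, "dz": 0, "ax": 0, "ay": 0, "az": 0},
    {"dx": 0, "dy": 0, "dz": 0, "ax": 0, "ay": 0, "az": 0},
    {"dx": 0, "dy": 0, "dz": 0, "ax": 0, "ay": 0, "az": 0},
    {"dx": 0, "dy": 0, "dz": 0, "ax": 0, "ay": 0, "az": 0},
    {"dx": 0, "dy": 0, "dz": 0, "ax": 0, "ay": 0, "az": 0}
  ],
  "jaw": 8,
  "force": 80
}}

```text
time: 4.62
eef_pos: [0.5909, 0.2948, 0.0107]
eef_rot: [2.187, 2.255, 0.001]
wrist_force: [-0.2, -0.2, -0.8]
finger_gap: 0.0079
grasp_force: 0.0
```

Run:
```python
from h import *
to([.5916,.2952,.010])
a,d=cams.capture("wrist");c,_=cams.capture("scene")
print(tip_of("wrist","tray_handle")[:2],tip_of("wrist","tray")[:2])
cv2.imwrite("pics/w3.png",np.hstack([cv2.resize(a[100:460,100:500],(400,360)),cv2.resize(c[180:330,300:460],(384,360))]))
```

```text
t 4.62 tcp [0.5909 0.2948 0.0107] y-yaw 1.77 z [ 0.  0. -1.] F [-0.2 -0.2 -0.8] q [ 0.46  0.55 -0.14  0.88  0.    2.  ] gap 0.0079 0.0
delta [0.4 0.7 0.7]
[{'uv': [320.7, 290.0], 'score': 0.86}, {'uv': [583.7, 343.6], 'score': 0.26}] [{'uv': [99.6, 268.9], 'score': 0.65}]
```

View pics/w3.png

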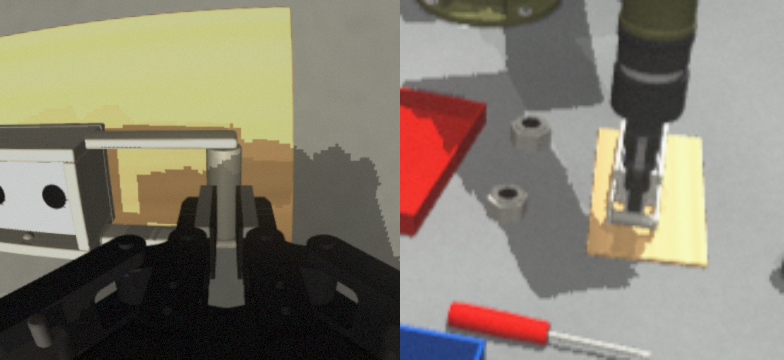

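The roller, at about px (225,200) in the crop, does appear to lie between the fingers. I'll command a tighter close.

Call:
{"method": "step_arm", "body": {
  "deltas": [
    {"dx": 0, "dy": 0, "dz": 0, "ax": 0, "ay": 0, "az": 0},
    {"dx": 0, "dy": 0, "dz": 0, "ax": 0, "ay": 0, "az": 0},
    {"dx": 0, "dy": 0, "dz": 0, "ax": 0, "ay": 0, "az": 0},
    {"dx": 0, "dy": 0, "dz": 0, "ax": 0, "ay": 0, "az": 0},
    {"dx": 0, "dy": 0, "dz": 0, "ax": 0, "ay": 0, "az": 0},
    {"dx": 0, "dy": 0, "dz": 0, "ax": 0, "ay": 0, "az": 0}
  ],
  "jaw": 0,
  "force": 80
}}

```text
time: 5.32
eef_pos: [0.5907, 0.2947, 0.0104]
eef_rot: [-2.187, -2.255, 0.0]
wrist_force: [-0.3, 0.0, -0.4]
finger_gap: -0.0001
grasp_force: 0.0
```

Run:
```python
from h import *
to([.5916,.2952,.010])
a,d=cams.capture("wrist")
P=d[230:420:10,300:360:4]
cv2.imwrite("pics/w4.png",cv2.resize(a[200:420,220:420],(800,600),interpolation=cv2.INTER_CUBIC))
```

```text
t 5.32 tcp [0.5907 0.2947 0.0104] y-yaw 1.77 z [-0. -0. -1.] F [-0.3  0.  -0.4] q [ 0.46  0.55 -0.14  0.88 -0.    2.  ] gap -0.0001 0.0
delta [0.5 0.9 0.4]
```

View pics/w4.png

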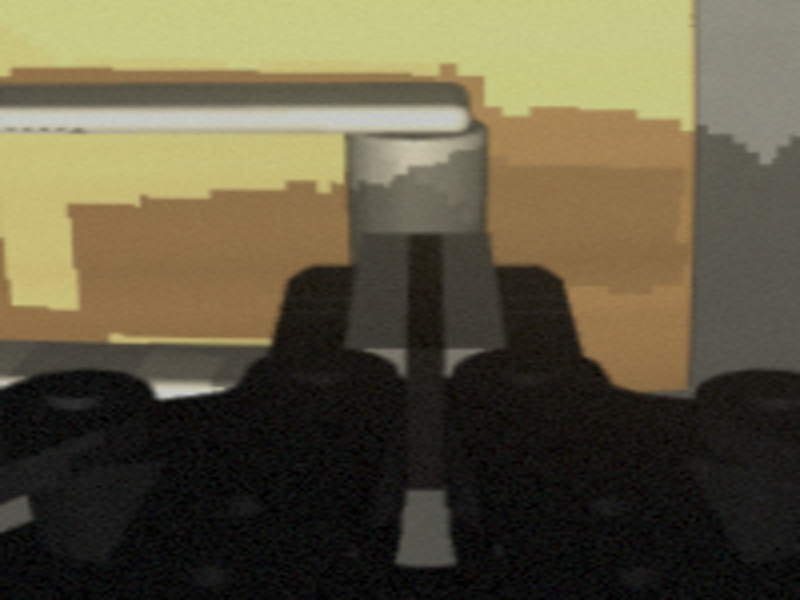

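The crop shows the fingers fully shut and occluding the roller at about px (420,240). They seem to have closed above it, so I'll check with depth.

Run:
```python
from h import *
s=arm.state();R=Ro.from_rotvec(s["eef_rot"]).as_matrix();t=s["eef_pos"]
a,d=cams.capture("wrist");p=cams.camera_params("wrist");K=np.array(p["intrinsics"]);H=np.array(p["hand_eye"])
v,u=np.mgrid[0:480,0:640];px=(u-K[0,2]);py=(v-K[1,2]);r=np.hypot(px,py)+1e-9;th=r/K[0,0]
X=np.stack([np.tan(th)*px/r,-np.tan(th)*py/r,-np.ones_like(r)],-1)*d[...,None]
T=X@H[:3,:3].T+H[:3,3];W=T@R.T+t
col=range(310,345,4)
for row in range(246,330,6):
    print(row,[ (round(T[row,c,0]*1000),round(T[row,c,1]*1000),round(T[row,c,2]*1000)) for c in (316,322,326,332,338)],"Wz",(W[row,322,2]*1000).round())
for (c,w) in [(260,150),(380,200),(380,290)]: print("ref",a[w,c],(W[w,c]*1000).round())
a,d=cams.capture("top");P=pts("top",d);x,y,z=P[...,0],P[...,1],P[...,2]
cv2.imwrite("pics/t5.png",a)
m=(abs(x-.46)<.075)&(abs(y-.29)<.04)&(z>.043);c=cv2.minAreaRect((P[m][:,:2]*1000).astype(np.float32));print(c)
```

```text
246 [(25, -6, -26), (25, -3, -27), (25, -1, -26), (25, 1, -26), (23, 4, -20)] Wz 37.0
252 [(22, -6, -26), (22, -3, -26), (21, -1, -25), (21, 1, -25), (21, 4, -23)] Wz 36.0
258 [(19, -6, -25), (19, -3, -24), (19, -1, -26), (19, 1, -26), (18, 4, -22)] Wz 35.0
264 [(16, -6, -25), (16, -3, -24), (16, -1, -26), (16, 1, -25), (15, 4, -22)] Wz 35.0
270 [(13, -6, -25), (14, -3, -26), (13, -1, -25), (13, 1, -25), (12, 4, -23)] Wz 36.0
276 [(10, -6, -25), (10, -3, -25), (11, -1, -26), (10, 1, -24), (9, 4, -22)] Wz 35.0
282 [(7, -6, -24), (8, -3, -25), (8, -1, -26), (8, 1, -25), (7, 4, -23)] Wz 36.0
288 [(11, -6, -40), (11, -3, -40), (12, -2, -40), (11, 1, -39), (11, 3, -39)] Wz 50.0
294 [(11, -5, -45), (12, -3, -46), (11, -2, -45), (11, 1, -46), (12, 3, -47)] Wz 56.0
300 [(11, -5, -51), (12, -3, -51), (11, -2, -50), (11, 1, -51), (11, 3, -51)] Wz 62.0
306 [(12, -5, -56), (12, -3, -56), (12, -2, -56), (12, 1, -56), (12, 3, -57)] Wz 66.0
312 [(12, -5, -60), (11, -3, -60), (11, -2, -59), (12, 1, -61), (11, 3, -60)] Wz 70.0
318 [(11, -5, -64), (12, -3, -65), (12, -2, -66), (12, 0, -65), (11, 3, -64)] Wz 76.0
324 [(11, -5, -68), (11, -3, -67), (11, -2, -67), (12, 0, -69), (11, 2, -68)] Wz 78.0
ref [139 203 201] [555. 357.   6.]
ref [134 204 201] [615. 334.   6.]
ref [ 70 108 136] [619. 286.   7.]
((459.876953125, 283.9129943847656), (150.23190307617188, 68.54708862304688), 0.5957242846488953)
```

Call:
{"method": "step_arm", "body": {
  "deltas": [
    {"dx": 0, "dy": 0, "dz": -15, "ax": 0, "ay": 0, "az": 0},
    {"dx": 0, "dy": 0, "dz": -30, "ax": 0, "ay": 0, "az": 0},
    {"dx": 0, "dy": 0, "dz": -15, "ax": 0, "ay": 0, "az": 0},
    {"dx": 0, "dy": 0, "dz": 0, "ax": 0, "ay": 0, "az": 0},
    {"dx": 0, "dy": 0, "dz": 0, "ax": 0, "ay": 0, "az": 0}
  ]
}}

```text
time: 5.88
eef_pos: [0.5917, 0.2952, 0.0716]
eef_rot: [2.186, 2.255, 0.004]
wrist_force: [-1.0, -0.1, 0.2]
finger_gap: -0.0
grasp_force: 0.0
```

```bash
cat >> h.py <<'E'
def wrist():
    s=arm.state();R=Ro.from_rotvec(s["eef_rot"]).as_matrix();t=s["eef_pos"]
    a,d=cams.capture("wrist");p=cams.camera_params("wrist");K=np.array(p["intrinsics"]);H=np.array(p["hand_eye"])
    v,u=np.mgrid[0:480,0:640];px=(u-K[0,2]);py=(v-K[1,2]);r=np.hypot(px,py)+1e-9;th=r/K[0,0]
    X=np.stack([np.tan(th)*px/r,-np.tan(th)*py/r,-np.ones_like(r)],-1)*d[...,None]
    X[d==0]=np.nan
    T=X@H[:3,:3].T+H[:3,3];return a,T,T@R.T+t
E
python3 - <<'E'
from h import *
to([.5916,.2952,.010])
a,T,W=wrist();np.save("T.npy",T)
m=(abs(T[...,1])<.02)&(abs(T[...,0])<.03)&(T[...,2]<.015)
Z=T[m]*1000;i=np.argsort(-Z[:,2])[:25];print(Z[i].round())
for r in range(236,330,4):print(r,(T[r,326]*1000).round())
c,d=cams.capture("scene");Q=pts("scene",d)
m=(abs(Q[...,0]-.59)<.04)&(abs(Q[...,1]-.295)<.03)&(Q[...,2]>.045)&(Q[...,2]<.12)
z=Q[m]*1000;i=np.argsort(z[:,2])[:25];print(z[i].round())
E
```

```text
t 5.88 tcp [0.5917 0.2952 0.0716] y-yaw 1.77 z [ 0.002  0.001 -1.   ] F [-1.  -0.1  0.2] q [ 0.46  0.5  -0.07  1.   -0.    2.  ] gap -0.0 0.0
delta [-0.  -0.3 61.6]
[[ 11.  -1. -36.]
 [ 11.  -4. -36.]
 [ 11.  -7. -36.]
 [ 11.   2. -37.]
 [ 11.  -7. -37.]
 [ 11.   1. -37.]
 [ 11.   0. -37.]
 [ 11.  -4. -37.]
 [ 11.  -8. -37.]
 [ 11.   1. -37.]
 [ 11.  -6. -37.]
 [ 11.  -4. -37.]
 [ 11.  -0. -37.]
 [ 11.  -1. -37.]
 [ 11.  -5. -37.]
 [ 11.  -6. -37.]
 [ 11.   5. -37.]
 [ 12.  -3. -37.]
 [ 12.   3. -37.]
 [ 12.   4. -37.]
 [ 12.  -2. -37.]
 [ 12.  -1. -37.]
 [ 12.  -3. -37.]
 [ 12.   3. -37.]
 [ 12.   1. -37.]]
236 [10. -1. 36.]
240 [ 8. -1. 36.]
244 [ 5. -1. 36.]
248 [ 3. -1. 35.]
252 [ 0. -1. 35.]
256 [-2. -1. 35.]
260 [-5. -1. 36.]
264 [-7. -1. 35.]
268 [-10.  -1.  36.]
272 [-12.  -1.  35.]
276 [-16.  -1.  36.]
280 [-18.  -1.  36.]
284 [-21.  -1.  36.]
288 [ 11.  -2. -39.]
292 [ 11.  -2. -44.]
296 [ 11.  -2. -47.]
300 [ 11.  -2. -50.]
304 [ 11.  -2. -53.]
308 [ 11.  -2. -56.]
312 [ 11.  -2. -60.]
316 [ 11.  -2. -62.]
320 [ 12.  -2. -66.]
324 [ 12.  -2. -69.]
328 [ 11.  -2. -70.]
[[596. 291. 105.]
 [597. 293. 105.]
 [596. 298. 106.]
 [595. 303. 106.]
 [596. 301. 106.]
 [598. 296. 107.]
 [597. 285. 107.]
 [596. 288. 107.]
 [593. 285. 107.]
 [597. 290. 108.]
 [596. 303. 109.]
 [592. 302. 110.]
 [601. 293. 111.]
 [594. 305. 112.]
 [601. 295. 112.]
 [602. 298. 112.]
 [601. 300. 113.]
 [599. 293. 113.]
 [592. 284. 113.]
 [598. 285. 114.]
 [601. 290. 114.]
 [600. 295. 114.]
 [600. 298. 114.]
 [603. 288. 114.]
 [594. 287. 115.]]
```

Both cameras put the real fingertips 36 mm behind the reported TCP, so I'll allow for that from here on: tip z = TCP z + 36 mm. I'll open, go down to a TCP z of about -0.025, and close.

Call:
{"method": "step_arm", "body": {
  "deltas": [
    {"dx": 0, "dy": 0, "dz": 0, "ax": 0, "ay": 0, "az": 0},
    {"dx": 0, "dy": 0, "dz": 0, "ax": 0, "ay": 0, "az": 0},
    {"dx": 0, "dy": 0, "dz": 0, "ax": 0, "ay": 0, "az": 0},
    {"dx": 0, "dy": 0, "dz": 20, "ax": 0, "ay": 0, "az": 0},
    {"dx": 0, "dy": 0, "dz": 25, "ax": 0, "ay": 0, "az": 0},
    {"dx": 0, "dy": 0, "dz": 25, "ax": 0, "ay": 0, "az": 0},
    {"dx": 0, "dy": 0, "dz": 17, "ax": 0, "ay": 0, "az": 0},
    {"dx": 0, "dy": 0, "dz": 9, "ax": 0, "ay": 0, "az": 0},
    {"dx": 0, "dy": 0, "dz": 0, "ax": 0, "ay": 0, "az": 0},
    {"dx": 0, "dy": 0, "dz": 0, "ax": 0, "ay": 0, "az": 0}
  ],
  "jaw": 45
}}

```text
time: 6.82
eef_pos: [0.5907, 0.2947, -0.0259]
eef_rot: [-2.187, -2.255, 0.001]
wrist_force: [0.6, 0.5, -0.1]
finger_gap: 0.0448
grasp_force: 0.0
```

Call:
{"method": "step_arm", "body": {
  "deltas": [
    {"dx": 0, "dy": 0, "dz": 0, "ax": 0, "ay": 0, "az": 0},
    {"dx": 0, "dy": 0, "dz": 0, "ax": 0, "ay": 0, "az": 0},
    {"dx": 0, "dy": 0, "dz": 0, "ax": 0, "ay": 0, "az": 0},
    {"dx": 0, "dy": 0, "dz": 0, "ax": 0, "ay": 0, "az": 0},
    {"dx": 0, "dy": 0, "dz": 0, "ax": 0, "ay": 0, "az": 0}
  ],
  "jaw": 5,
  "force": 80
}}

```text
time: 7.23
eef_pos: [0.5911, 0.295, -0.0248]
eef_rot: [2.187, 2.256, 0.001]
wrist_force: [-0.9, -0.3, 3.8]
finger_gap: 0.0136
grasp_force: 77.9
```

Call:
{"method": "step_arm", "body": {
  "deltas": [
    {"dx": 0, "dy": 0, "dz": 0, "ax": 0, "ay": 0, "az": 0},
    {"dx": 0, "dy": 0, "dz": 0, "ax": 0, "ay": 0, "az": 0},
    {"dx": 0, "dy": 0, "dz": -2, "ax": 0, "ay": 0, "az": 0},
    {"dx": 0, "dy": 0, "dz": -3, "ax": 0, "ay": 0, "az": 0},
    {"dx": 0, "dy": 0, "dz": -3, "ax": 0, "ay": 0, "az": 0},
    {"dx": 0, "dy": 0, "dz": -2, "ax": 0, "ay": 0, "az": 0},
    {"dx": 0, "dy": 0, "dz": 0, "ax": 0, "ay": 0, "az": 0},
    {"dx": 0, "dy": 0, "dz": 0, "ax": 0, "ay": 0, "az": 0}
  ],
  "jaw": 5,
  "force": 80
}}

```text
time: 7.9
eef_pos: [0.59, 0.2945, -0.016]
eef_rot: [-2.186, -2.255, 0.002]
wrist_force: [-1.8, 0.5, -1.9]
finger_gap: 0.0137
grasp_force: 78.0
```

Run:
```python
from h import *
to([.5916,.2952,.010])
a,T,W=wrist()
for r in range(240,330,4):print(r,[tuple((T[r,c]*1000).round().astype(int).tolist()) for c in(310,318,326,334,342)])
cv2.imwrite("pics/w6.png",cv2.resize(a[200:420,220:420],(800,600),interpolation=cv2.INTER_CUBIC))
```

```text
t 7.9 tcp [ 0.59    0.2945 -0.016 ] y-yaw 1.77 z [-0.001 -0.    -1.   ] F [-1.8  0.5 -1.9] q [ 0.46  0.57 -0.16  0.83  0.    2.  ] gap 0.0137 78.0
delta [  0.7   1.5 -26. ]
240 [(26, -8, -22), (26, -5, -23), (26, -1, -22), (26, 2, -22), (26, 5, -22)]
244 [(25, -8, -24), (24, -5, -23), (25, -1, -23), (24, 2, -22), (25, 5, -23)]
248 [(23, -8, -23), (22, -5, -21), (22, -1, -22), (23, 2, -23), (23, 5, -23)]
252 [(20, -9, -21), (21, -5, -23), (21, -1, -23), (21, 2, -24), (21, 6, -23)]
256 [(28, -7, -47), (28, -4, -48), (28, -2, -46), (19, 2, -22), (19, 6, -23)]
260 [(27, -7, -50), (27, -4, -49), (28, -2, -51), (28, 1, -52), (17, 6, -23)]
264 [(27, -7, -54), (27, -4, -54), (28, -2, -55), (28, 1, -56), (26, 4, -51)]
268 [(27, -7, -58), (28, -4, -59), (28, -2, -59), (28, 1, -59), (25, 4, -53)]
272 [(27, -7, -60), (27, -4, -60), (27, -2, -61), (27, 1, -61), (26, 4, -57)]
276 [(26, -7, -61), (26, -4, -62), (26, -2, -61), (25, 1, -60), (25, 4, -60)]
280 [(23, -7, -59), (24, -4, -61), (25, -2, -62), (25, 1, -62), (22, 4, -56)]
284 [(21, -7, -58), (22, -4, -59), (23, -2, -61), (22, 1, -60), (21, 4, -57)]
288 [(20, -7, -59), (21, -4, -61), (21, -2, -60), (21, 1, -60), (20, 4, -58)]
292 [(19, -7, -59), (19, -4, -60), (19, -2, -61), (19, 1, -60), (19, 4, -59)]
296 [(17, -7, -58), (18, -4, -60), (18, -2, -61), (18, 1, -61), (17, 4, -59)]
300 [(15, -7, -58), (16, -4, -61), (17, -2, -61), (17, 1, -61), (14, 4, -57)]
304 [(14, -7, -58), (15, -4, -61), (15, -2, -61), (15, 1, -60), (13, 4, -57)]
308 [(12, -7, -58), (14, -4, -61), (14, -2, -62), (13, 1, -60), (11, 4, -57)]
312 [(10, -7, -58), (11, -4, -60), (12, -2, -62), (11, 1, -60), (10, 4, -58)]
316 [(9, -7, -58), (10, -4, -60), (10, -2, -61), (10, 1, -61), (9, 4, -58)]
320 [(7, -7, -58), (8, -4, -60), (9, -2, -62), (8, 1, -60), (6, 4, -57)]
324 [(6, -7, -59), (7, -4, -61), (7, -2, -61), (7, 1, -61), (6, 4, -59)]
328 [(4, -7, -59), (5, -4, -61), (6, -2, -62), (5, 1, -60), (4, 4, -58)]
```

View pics/w6.png

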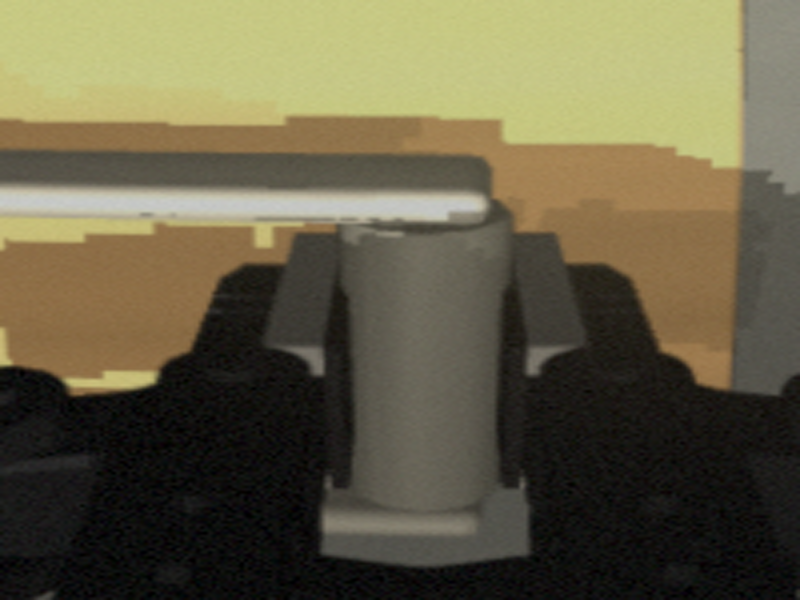

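The crop shows the roller properly between the pads at px (420,370), lifted 10 mm. I'll compute the arc that tips the tray up about its far end.

Run:
```python
import numpy as np
def rows(a0,a1,R,n):
    s=np.linspace(0,1,n+1);s=s*s*(3-2*s)
    th=np.radians(a0+(a1-a0)*s);h=R*np.cos(th);v=R*np.sin(th)
    print([(int(a),int(-b)) for a,b in zip(np.diff(h.round()),np.diff(v.round()))])
rows(8.8,96.1,207.2,24)
```

```text
[(0, -1), (-1, -5), (-2, -7), (-2, -10), (-4, -11), (-4, -13), (-7, -14), (-8, -15), (-10, -15), (-12, -15), (-14, -14), (-15, -12), (-16, -12), (-17, -9), (-17, -8), (-17, -6), (-16, -4), (-16, -2), (-14, -2), (-12, 0), (-9, 0), (-8, 0), (-4, 1), (-2, 0)]
```

Call:
{"method": "step_arm", "body": {
  "deltas": [
    {"dx": 0, "dy": 0, "dz": -1, "ax": 0, "ay": 0, "az": 0},
    {"dx": 0, "dy": -1, "dz": -5, "ax": 0, "ay": 0, "az": 0},
    {"dx": 0, "dy": -2, "dz": -7, "ax": 0, "ay": 0, "az": 0},
    {"dx": 0, "dy": -2, "dz": -10, "ax": 0, "ay": 0, "az": 0},
    {"dx": 0, "dy": -4, "dz": -11, "ax": 0, "ay": 0, "az": 0},
    {"dx": 0, "dy": -4, "dz": -13, "ax": 0, "ay": 0, "az": 0},
    {"dx": 0, "dy": -7, "dz": -14, "ax": 0, "ay": 0, "az": 0},
    {"dx": 0, "dy": -8, "dz": -15, "ax": 0, "ay": 0, "az": 0},
    {"dx": 0, "dy": -10, "dz": -15, "ax": 0, "ay": 0, "az": 0},
    {"dx": 0, "dy": -12, "dz": -15, "ax": 0, "ay": 0, "az": 0},
    {"dx": 0, "dy": -14, "dz": -14, "ax": 0, "ay": 0, "az": 0},
    {"dx": 0, "dy": -15, "dz": -12, "ax": 0, "ay": 0, "az": 0}
  ]
}}

```text
time: 8.95
eef_pos: [0.5114, 0.2924, 0.1189]
eef_rot: [2.186, 2.255, 0.003]
wrist_force: [-0.2, 0.5, -1.8]
finger_gap: 0.0136
grasp_force: 78.1
```

Call:
{"method": "step_arm", "body": {
  "deltas": [
    {"dx": 0, "dy": -16, "dz": -13, "ax": 0, "ay": 0, "az": 0},
    {"dx": 0, "dy": -17, "dz": -11, "ax": 0, "ay": 0, "az": 0},
    {"dx": 0, "dy": -17, "dz": -10, "ax": 0, "ay": 0, "az": 0},
    {"dx": 0, "dy": -16, "dz": -9, "ax": 0, "ay": 0, "az": 0},
    {"dx": 0, "dy": -14, "dz": -9, "ax": 0, "ay": 0, "az": 0},
    {"dx": 0, "dy": -10, "dz": -9, "ax": 0, "ay": 0, "az": 0},
    {"dx": 0, "dy": -6, "dz": -10, "ax": 0, "ay": 0, "az": 0},
    {"dx": 0, "dy": -3, "dz": -10, "ax": 0, "ay": 0, "az": 0},
    {"dx": 0, "dy": -1, "dz": -10, "ax": 0, "ay": 0, "az": 0},
    {"dx": 0, "dy": 0, "dz": -6, "ax": 0, "ay": 0, "az": 0},
    {"dx": 0, "dy": 0, "dz": -2, "ax": 0, "ay": 0, "az": 0},
    {"dx": 0, "dy": 0, "dz": 0, "ax": 0, "ay": 0, "az": 0}
  ]
}}

```text
time: 9.95
eef_pos: [0.4125, 0.2894, 0.2159]
eef_rot: [2.187, 2.255, 0.001]
wrist_force: [-0.0, -0.5, -4.8]
finger_gap: 0.0135
grasp_force: 78.1
```

Run:
```python
from h import *
to([.5916,.2952,.010])
c,d=cams.capture("scene");Q=pts("scene",d);x,y,z=Q[...,0],Q[...,1],Q[...,2]
m=(x<.6)&(x>.3)&(abs(y-.3)<.04)&(z>.015)&(z<.2)
print(m.sum());P=Q[m]*1000
for lo in range(15,260,20):
    k=(P[:,2]>=lo)&(P[:,2]<lo+20)
    if k.sum():print(lo,k.sum(),P[k].min(0).round(),P[k].max(0).round())
print(spot_in("scene","tray")[:2],spot_in("scene","pad1")[:2])
```

```text
t 9.95 tcp [0.4125 0.2894 0.2159] y-yaw 1.75 z [ 0.001  0.    -1.   ] F [-0.  -0.5 -4.8] q [ 0.61  0.13 -0.24  1.2   0.    2.15] gap 0.0135 78.1
delta [2.000e-01 1.791e+02 2.060e+02]
777
55 61 [393. 261.  60.] [406. 314.  75.]
75 104 [399. 260.  75.] [411. 315.  95.]
95 112 [399. 261.  95.] [414. 315. 115.]
115 112 [405. 260. 115.] [417. 315. 135.]
135 116 [408. 260. 135.] [419. 315. 155.]
155 117 [410. 260. 155.] [421. 316. 175.]
175 124 [414. 260. 175.] [426. 316. 195.]
195 31 [416. 262. 195.] [425. 314. 200.]
[{'extent': [478.7, 205.8, 566.8, 271.6], 'score': 0.95}, {'extent': [394.5, 157.1, 417.4, 225.6], 'score': 0.61}] [{'extent': [334.0, 257.1, 353.5, 270.5], 'score': 0.26}]
```

Call:
{"method": "step_arm", "body": {
  "deltas": [
    {"dx": -5, "dy": 2, "dz": 0, "ax": 0, "ay": 0, "az": 0},
    {"dx": -10, "dy": 4, "dz": 0, "ax": 0, "ay": 0, "az": 0},
    {"dx": -15, "dy": 5, "dz": 0, "ax": 0, "ay": 0, "az": 0},
    {"dx": -20, "dy": 7, "dz": 0, "ax": 0, "ay": 0, "az": 0},
    {"dx": -25, "dy": 9, "dz": 0, "ax": 0, "ay": 0, "az": 0},
    {"dx": -23, "dy": 8, "dz": 0, "ax": 0, "ay": 0, "az": 0},
    {"dx": -23, "dy": 8, "dz": 0, "ax": 0, "ay": 0, "az": 0},
    {"dx": -23, "dy": 8, "dz": 0, "ax": 0, "ay": 0, "az": 0},
    {"dx": -23, "dy": 8, "dz": 0, "ax": 0, "ay": 0, "az": 0},
    {"dx": -23, "dy": 8, "dz": 0, "ax": 0, "ay": 0, "az": 0},
    {"dx": -23, "dy": 8, "dz": 0, "ax": 0, "ay": 0, "az": 0},
    {"dx": -23, "dy": 8, "dz": 0, "ax": 0, "ay": 0, "az": 0}
  ]
}}

```text
time: 11.1
eef_pos: [0.5022, 0.0536, 0.2152]
eef_rot: [2.187, 2.255, -0.001]
wrist_force: [0.4, -0.1, -6.3]
finger_gap: 0.0134
grasp_force: 78.0
```

Call:
{"method": "step_arm", "body": {
  "deltas": [
    {"dx": -23, "dy": 8, "dz": 0, "ax": 0, "ay": 0, "az": 0},
    {"dx": -23, "dy": 8, "dz": 0, "ax": 0, "ay": 0, "az": 0},
    {"dx": -23, "dy": 8, "dz": 0, "ax": 0, "ay": 0, "az": 0},
    {"dx": -23, "dy": 8, "dz": 0, "ax": 0, "ay": 0, "az": 0},
    {"dx": -23, "dy": 8, "dz": 0, "ax": 0, "ay": 0, "az": 0},
    {"dx": -23, "dy": 8, "dz": 0, "ax": 0, "ay": 0, "az": 0},
    {"dx": -23, "dy": 8, "dz": 0, "ax": 0, "ay": 0, "az": 0},
    {"dx": -22, "dy": 8, "dz": 0, "ax": 0, "ay": 0, "az": 0},
    {"dx": -22, "dy": 8, "dz": 0, "ax": 0, "ay": 0, "az": 0},
    {"dx": -22, "dy": 8, "dz": 0, "ax": 0, "ay": 0, "az": 0},
    {"dx": -22, "dy": 8, "dz": 0, "ax": 0, "ay": 0, "az": 0},
    {"dx": -22, "dy": 8, "dz": 0, "ax": 0, "ay": 0, "az": 0}
  ]
}}

```text
time: 12.1
eef_pos: [0.6059, -0.2143, 0.2148]
eef_rot: [-2.187, -2.254, 0.002]
wrist_force: [0.1, 0.6, -5.0]
finger_gap: 0.0138
grasp_force: 78.0
```

Call:
{"method": "step_arm", "body": {
  "deltas": [
    {"dx": -22, "dy": 7, "dz": 0, "ax": 0, "ay": 0, "az": 0},
    {"dx": -25, "dy": 9, "dz": 0, "ax": 0, "ay": 0, "az": 0},
    {"dx": -20, "dy": 7, "dz": 0, "ax": 0, "ay": 0, "az": 0},
    {"dx": -15, "dy": 5, "dz": 0, "ax": 0, "ay": 0, "az": 0},
    {"dx": -10, "dy": 4, "dz": 0, "ax": 0, "ay": 0, "az": 0},
    {"dx": -5, "dy": 2, "dz": 0, "ax": 0, "ay": 0, "az": 2},
    {"dx": 0, "dy": 0, "dz": 0, "ax": 0, "ay": 0, "az": 1.7},
    {"dx": 0, "dy": 0, "dz": 0, "ax": 0, "ay": 0, "az": 0},
    {"dx": 0, "dy": 0, "dz": 0, "ax": 0, "ay": 0, "az": 0},
    {"dx": 0, "dy": 0, "dz": 0, "ax": 0, "ay": 0, "az": 0},
    {"dx": 0, "dy": 0, "dz": 0, "ax": 0, "ay": 0, "az": 0},
    {"dx": 0, "dy": 0, "dz": 0, "ax": 0, "ay": 0, "az": 0}
  ]
}}

```text
time: 13.1
eef_pos: [0.6432, -0.3078, 0.2155]
eef_rot: [-2.258, -2.184, 0.0]
wrist_force: [-0.4, 0.7, -5.0]
finger_gap: 0.0137
grasp_force: 78.1
```

```bash
cat >> h.py <<'E'
def hang(x0,x1,y0):
    c,d=cams.capture("scene");Q=pts("scene",d);x,y,z=Q[...,0],Q[...,1],Q[...,2]
    m=(x<x1)&(x>x0)&(abs(y-y0)<.045)&(z>.008)&(z<.26);P=Q[m]*1000
    for lo in range(8,260,20):
        k=(P[:,2]>=lo)&(P[:,2]<lo+20)
        if k.sum():print(lo,k.sum(),P[k].min(0).round(),P[k].max(0).round())
E
python3 - <<'E'
from h import *
to([.644,-.308,.16])
hang(.5,.72,-.308);hang(.5,.72,-.308)
E
```

```text
t 13.1 tcp [ 0.6432 -0.3078  0.2155] y-yaw -1.89 z [-0. -0. -1.] F [-0.4  0.7 -5. ] q [-0.45  0.54  0.32  1.36 -0.    1.16] gap 0.0137 78.1
delta [-0.1  0.8 55.5]
8 23 [ 514. -349.    8.] [ 686. -266.   10.]
48 42 [ 612. -334.   61.] [ 660. -280.   68.]
68 160 [ 613. -339.   68.] [ 661. -279.   88.]
88 163 [ 613. -338.   88.] [ 661. -278.  108.]
108 171 [ 614. -338.  108.] [ 663. -278.  127.]
128 174 [ 613. -338.  128.] [ 663. -278.  148.]
148 179 [ 616. -337.  148.] [ 664. -279.  168.]
168 197 [ 615. -338.  168.] [ 665. -278.  188.]
188 292 [ 617. -338.  188.] [ 666. -278.  208.]
208 82 [ 621. -338.  208.] [ 665. -279.  227.]
228 64 [ 633. -336.  228.] [ 652. -280.  248.]
248 75 [ 633. -338.  248.] [ 662. -280.  260.]
8 16 [ 505. -340.    8.] [ 678. -266.    9.]
48 37 [ 613. -336.   62.] [ 661. -280.   68.]
68 164 [ 615. -338.   68.] [ 661. -279.   88.]
88 166 [ 617. -336.   88.] [ 663. -278.  108.]
108 171 [ 615. -338.  108.] [ 665. -278.  128.]
128 179 [ 617. -338.  128.] [ 665. -279.  148.]
148 182 [ 616. -338.  148.] [ 665. -279.  168.]
168 186 [ 617. -338.  168.] [ 667. -279.  188.]
188 305 [ 618. -338.  188.] [ 667. -279.  208.]
208 77 [ 622. -338.  208.] [ 652. -279.  228.]
228 64 [ 634. -337.  228.] [ 652. -280.  248.]
248 72 [ 634. -337.  248.] [ 664. -279.  260.]
```

Call:
{"method": "step_arm", "body": {
  "deltas": [
    {"dx": 0, "dy": 0, "dz": 6, "ax": 0, "ay": 0, "az": 0},
    {"dx": 0, "dy": 0, "dz": 10, "ax": 0, "ay": 0, "az": 0},
    {"dx": 0, "dy": 0, "dz": 10, "ax": 0, "ay": 0, "az": 0},
    {"dx": 0, "dy": 0, "dz": 10, "ax": 0, "ay": 0, "az": 0},
    {"dx": 0, "dy": 0, "dz": 8, "ax": 0, "ay": 0, "az": 0},
    {"dx": 0, "dy": 0, "dz": 5, "ax": 0, "ay": 0, "az": 0},
    {"dx": 0, "dy": 0, "dz": 3, "ax": 0, "ay": 0, "az": 0},
    {"dx": 0, "dy": 0, "dz": 3, "ax": 0, "ay": 0, "az": 0},
    {"dx": 0, "dy": 0, "dz": 2, "ax": 0, "ay": 0, "az": 0},
    {"dx": 0, "dy": 0, "dz": 2, "ax": 0, "ay": 0, "az": 0},
    {"dx": 0, "dy": 0, "dz": 0, "ax": 0, "ay": 0, "az": 0},
    {"dx": 0, "dy": 0, "dz": 0, "ax": 0, "ay": 0, "az": 0}
  ]
}}

```text
time: 14.2
eef_pos: [0.6442, -0.3083, 0.1578]
eef_rot: [2.257, 2.182, 0.001]
wrist_force: [-1.0, 0.3, 1.7]
finger_gap: 0.0139
grasp_force: 78.9
```

Run:
```python
from h import *
to([.644,-.308,.16])
def rows(a0,a1,R,n):
    s=np.linspace(0,1,n+1);s=s*s*(3-2*s)
    th=np.radians(a0+(a1-a0)*s);h=R*np.cos(th);v=R*np.sin(th)
    print([(int(a),int(-b)) for a,b in zip(np.diff(h.round()),np.diff(v.round()))])
rows(83.9,173.9,207.2,36)
```

```text
t 14.2 tcp [ 0.6442 -0.3083  0.1578] y-yaw -1.93 z [ 0.002 -0.001 -1.   ] F [-1.   0.3  1.7] q [-0.45  0.55  0.21  1.23  0.    1.16] gap 0.0139 78.9
delta [ 0.3 -0.2 -2.2]
[(-1, 0), (-2, 0), (-3, -1), (-5, 0), (-6, 0), (-7, 0), (-8, 0), (-9, 1), (-10, 1), (-10, 2), (-11, 2), (-11, 3), (-12, 4), (-12, 5), (-11, 6), (-12, 6), (-11, 8), (-11, 8), (-10, 9), (-10, 9), (-9, 10), (-8, 10), (-7, 11), (-6, 10), (-6, 11), (-5, 10), (-4, 10), (-3, 9), (-2, 8), (-2, 8), (-2, 7), (-1, 6), (0, 5), (-1, 3), (0, 2), (0, 1)]
```

Call:
{"method": "step_arm", "body": {
  "deltas": [
    {"dx": 0, "dy": -1, "dz": 0, "ax": 0, "ay": 0, "az": 0},
    {"dx": 0, "dy": -2, "dz": 0, "ax": 0, "ay": 0, "az": 0},
    {"dx": 0, "dy": -3, "dz": -1, "ax": 0, "ay": 0, "az": 0},
    {"dx": 0, "dy": -5, "dz": 0, "ax": 0, "ay": 0, "az": 0},
    {"dx": 0, "dy": -6, "dz": 0, "ax": 0, "ay": 0, "az": 0},
    {"dx": 0, "dy": -7, "dz": 0, "ax": 0, "ay": 0, "az": 0},
    {"dx": 0, "dy": -8, "dz": 0, "ax": 0, "ay": 0, "az": 0},
    {"dx": 0, "dy": -9, "dz": 1, "ax": 0, "ay": 0, "az": 0},
    {"dx": 0, "dy": -10, "dz": 1, "ax": 0, "ay": 0, "az": 0},
    {"dx": 0, "dy": -10, "dz": 2, "ax": 0, "ay": 0, "az": 0},
    {"dx": 0, "dy": -11, "dz": 2, "ax": 0, "ay": 0, "az": 0},
    {"dx": 0, "dy": -11, "dz": 3, "ax": 0, "ay": 0, "az": 0}
  ]
}}

```text
time: 15.2
eef_pos: [0.5593, -0.3056, 0.1499]
eef_rot: [2.258, 2.182, -0.001]
wrist_force: [-2.5, -0.0, 10.7]
finger_gap: 0.0137
grasp_force: 79.7
```

Call:
{"method": "step_arm", "body": {
  "deltas": [
    {"dx": 0, "dy": -12, "dz": 4, "ax": 0, "ay": 0, "az": 0},
    {"dx": 0, "dy": -12, "dz": 5, "ax": 0, "ay": 0, "az": 0},
    {"dx": 0, "dy": -11, "dz": 6, "ax": 0, "ay": 0, "az": 0},
    {"dx": 0, "dy": -12, "dz": 6, "ax": 0, "ay": 0, "az": 0},
    {"dx": 0, "dy": -11, "dz": 8, "ax": 0, "ay": 0, "az": 0},
    {"dx": 0, "dy": -11, "dz": 8, "ax": 0, "ay": 0, "az": 0},
    {"dx": 0, "dy": -10, "dz": 9, "ax": 0, "ay": 0, "az": 0},
    {"dx": 0, "dy": -10, "dz": 9, "ax": 0, "ay": 0, "az": 0},
    {"dx": 0, "dy": -9, "dz": 10, "ax": 0, "ay": 0, "az": 0},
    {"dx": 0, "dy": -8, "dz": 10, "ax": 0, "ay": 0, "az": 0},
    {"dx": 0, "dy": -7, "dz": 11, "ax": 0, "ay": 0, "az": 0},
    {"dx": 0, "dy": -6, "dz": 10, "ax": 0, "ay": 0, "az": 0}
  ]
}}

```text
time: 16.2
eef_pos: [0.4379, -0.3003, 0.0509]
eef_rot: [-2.257, -2.18, 0.004]
wrist_force: [-2.7, -0.7, -1.0]
finger_gap: 0.0137
grasp_force: 78.7
```

Run:
```python
from h import *
to([.416,-.300,-.028])
c,d=cams.capture("top");P=pts("top",d);x,y,z=P[...,0],P[...,1],P[...,2]
m=(abs(x-.56)<.16)&(abs(y+.308)<.06)&(z>.02)&(z<.15)
Q=P[m]*1000
for lo in range(400,680,20):
    k=(Q[:,0]>=lo)&(Q[:,0]<lo+20)
    if k.sum():print(lo,k.sum(),Q[k].min(0).round(),Q[k].max(0).round())
```

```text
t 16.2 tcp [ 0.4379 -0.3003  0.0509] y-yaw -1.99 z [-0.004  0.001 -1.   ] F [-2.7 -0.7 -1. ] q [-0.6   0.3  -0.43  0.85 -0.    1.01] gap 0.0137 78.7
delta [ -0.5 -21.6  79. ]
400 43 [ 401. -301.  124.] [ 418. -284.  148.]
420 56 [ 420. -295.   86.] [ 438. -271.  146.]
440 76 [ 440. -295.   87.] [ 460. -271.  149.]
460 62 [ 460. -303.   83.] [ 480. -272.  150.]
480 87 [ 480. -312.   54.] [ 500. -272.  150.]
500 179 [ 500. -329.   51.] [ 519. -273.  102.]
520 197 [ 520. -330.   42.] [ 540. -273.   97.]
540 195 [ 540. -331.   33.] [ 560. -274.   88.]
560 179 [ 560. -332.   25.] [ 580. -275.   79.]
580 179 [ 580. -333.   22.] [ 600. -276.   71.]
600 163 [ 600. -333.   21.] [ 620. -276.   64.]
620 135 [ 620. -333.   24.] [ 638. -277.   54.]
```

Good: the tray is leaning at about 22° on its far end. Next I lower it the rest of the way.

Call:
{"method": "step_arm", "body": {
  "deltas": [
    {"dx": 0, "dy": -6, "dz": 10, "ax": 0, "ay": 0, "az": 0},
    {"dx": 0, "dy": -5, "dz": 10, "ax": 0, "ay": 0, "az": 0},
    {"dx": 0, "dy": -4, "dz": 10, "ax": 0, "ay": 0, "az": 0},
    {"dx": 0, "dy": -3, "dz": 9, "ax": 0, "ay": 0, "az": 0},
    {"dx": 0, "dy": -2, "dz": 8, "ax": 0, "ay": 0, "az": 0},
    {"dx": 0, "dy": -2, "dz": 7, "ax": 0, "ay": 0, "az": 0},
    {"dx": 0, "dy": -1, "dz": 7, "ax": 0, "ay": 0, "az": 0},
    {"dx": 0, "dy": 0, "dz": 6, "ax": 0, "ay": 0, "az": 0},
    {"dx": 0, "dy": 0, "dz": 5, "ax": 0, "ay": 0, "az": 0},
    {"dx": 0, "dy": 0, "dz": 3, "ax": 0, "ay": 0, "az": 0},
    {"dx": 0, "dy": 0, "dz": 1, "ax": 0, "ay": 0, "az": 0},
    {"dx": 0, "dy": 0, "dz": 0, "ax": 0, "ay": 0, "az": 0}
  ]
}}

```text
time: 17.25
eef_pos: [0.4186, -0.3003, -0.0238]
eef_rot: [-2.258, -2.184, 0.0]
wrist_force: [-1.8, -0.7, -2.8]
finger_gap: 0.0135
grasp_force: 78.6
```

Call:
{"method": "step_arm", "body": {
  "deltas": [
    {"dx": 0, "dy": 0, "dz": 1, "ax": 0, "ay": 0, "az": 0},
    {"dx": 0, "dy": 0, "dz": 0, "ax": 0, "ay": 0, "az": 0}
  ]
}}

```text
time: 17.42
eef_pos: [0.419, -0.3005, -0.0244]
eef_rot: [2.258, 2.183, 0.0]
wrist_force: [-1.5, 0.2, -0.9]
finger_gap: 0.0137
grasp_force: 78.6
```

```bash
cat >> h.py <<'E'
def topblock(x0,x1,y0,y1,z0,z1,n=""):
    c,d=cams.capture("top");P=pts("top",d);x,y,z=P[...,0],P[...,1],P[...,2]
    m=(x>x0)&(x<x1)&(y>y0)&(y<y1)&(z>z0)&(z<z1);Q=P[m]*1000
    A=np.c_[Q[:,:2],np.ones(len(Q))];k=np.linalg.lstsq(A,Q[:,2],rcond=None)[0]
    print(n,len(Q),cv2.minAreaRect(Q[:,:2].astype(np.float32)),"z",np.percentile(Q[:,2],[5,50,95]).round(1),"slope deg",np.degrees(k[:2]).round(2));return c
E
python3 - <<'E'
from h import *
to([.416,-.300,-.028])
topblock(.49,.68,-.36,-.25,.036,.062)
E
```

```text
t 17.42 tcp [ 0.419  -0.3005 -0.0244] y-yaw -1.92 z [ 0.001 -0.    -1.   ] F [-1.5  0.2 -0.9] q [-0.62  0.36 -0.55  0.67  0.    0.98] gap 0.0137 78.6
delta [ 0.4 -3.   3.6]
 1080 ((558.3049926757812, -302.59527587890625), (58.18794631958008, 137.6908721923828), 88.56790924072266) z [43.1 47.5 51.5] slope deg [-0.68 -1.02]
```

Call:
{"method": "step_arm", "body": {
  "deltas": [
    {"dx": 0, "dy": 0, "dz": 1, "ax": 0, "ay": 0, "az": 0},
    {"dx": 0, "dy": 0, "dz": 1, "ax": 0, "ay": 0, "az": 0},
    {"dx": 0, "dy": 0, "dz": 0, "ax": 0, "ay": 0, "az": 0}
  ]
}}

```text
time: 17.72
eef_pos: [0.4188, -0.3004, -0.0266]
eef_rot: [2.258, 2.183, 0.0]
wrist_force: [-0.8, -0.7, -2.5]
finger_gap: 0.0137
grasp_force: 78.6
```

Call:
{"method": "step_arm", "body": {
  "deltas": [
    {"dx": 0, "dy": 0, "dz": 0, "ax": 0, "ay": 0, "az": 0},
    {"dx": 0, "dy": 0, "dz": 0, "ax": 0, "ay": 0, "az": 0},
    {"dx": 0, "dy": 0, "dz": 0, "ax": 0, "ay": 0, "az": 0},
    {"dx": 0, "dy": 0, "dz": 0, "ax": 0, "ay": 0, "az": 0},
    {"dx": 0, "dy": 0, "dz": -20, "ax": 0, "ay": 0, "az": 0},
    {"dx": 0, "dy": 0, "dz": -30, "ax": 0, "ay": 0, "az": 0},
    {"dx": 0, "dy": 0, "dz": -30, "ax": 0, "ay": 0, "az": 0},
    {"dx": 0, "dy": 0, "dz": -20, "ax": 0, "ay": 0, "az": 0},
    {"dx": 0, "dy": 0, "dz": -10, "ax": 0, "ay": 0, "az": 0},
    {"dx": 0, "dy": 0, "dz": 0, "ax": 0, "ay": 0, "az": 0}
  ],
  "jaw": 40
}}

```text
time: 18.55
eef_pos: [0.4204, -0.3016, 0.0859]
eef_rot: [2.255, 2.18, 0.001]
wrist_force: [0.9, -0.1, 0.8]
finger_gap: 0.04
grasp_force: 0.0
```

Call:
{"method": "step_arm", "body": {
  "deltas": [
    {"dx": 0, "dy": 10, "dz": 0, "ax": 0, "ay": 0, "az": 0},
    {"dx": 0, "dy": 25, "dz": 0, "ax": 0, "ay": 0, "az": 0},
    {"dx": 0, "dy": 30, "dz": 0, "ax": 0, "ay": 0, "az": 0},
    {"dx": 0, "dy": 30, "dz": 0, "ax": 0, "ay": 0, "az": 0},
    {"dx": 0, "dy": 20, "dz": 0, "ax": 0, "ay": 0, "az": 0},
    {"dx": 0, "dy": 5, "dz": 0, "ax": 0, "ay": 0, "az": 0},
    {"dx": 0, "dy": 0, "dz": 0, "ax": 0, "ay": 0, "az": -6.9},
    {"dx": 0, "dy": 0, "dz": 0, "ax": 0, "ay": 0, "az": -6.9},
    {"dx": 0, "dy": 0, "dz": 0, "ax": 0, "ay": 0, "az": -6.9},
    {"dx": 0, "dy": 0, "dz": 0, "ax": 0, "ay": 0, "az": -6.9},
    {"dx": 0, "dy": 0, "dz": 0, "ax": 0, "ay": 0, "az": -6.9},
    {"dx": 0, "dy": 0, "dz": 0, "ax": 0, "ay": 0, "az": -6.9}
  ],
  "jaw": 80
}}

```text
time: 19.55
eef_pos: [0.5371, -0.3037, 0.0813]
eef_rot: [-1.331, -2.842, -0.0]
wrist_force: [-0.7, -0.2, -0.4]
finger_gap: 0.0801
grasp_force: 0.0
```

Call:
{"method": "step_arm", "body": {
  "deltas": [
    {"dx": 0, "dy": 0, "dz": 0, "ax": 0, "ay": 0, "az": -6.9},
    {"dx": 0, "dy": 0, "dz": 0, "ax": 0, "ay": 0, "az": -6.9},
    {"dx": 0, "dy": 0, "dz": 0, "ax": 0, "ay": 0, "az": -6.9},
    {"dx": 0, "dy": 0, "dz": 0, "ax": 0, "ay": 0, "az": -6.9},
    {"dx": 0, "dy": 0, "dz": 0, "ax": 0, "ay": 0, "az": -6.9},
    {"dx": 0, "dy": 0, "dz": 0, "ax": 0, "ay": 0, "az": -6.9},
    {"dx": 0, "dy": 0, "dz": 0, "ax": 0, "ay": 0, "az": -6.9},
    {"dx": 0, "dy": 0, "dz": 0, "ax": 0, "ay": 0, "az": 0},
    {"dx": 0, "dy": 0, "dz": 0, "ax": 0, "ay": 0, "az": 0}
  ]
}}

```text
time: 20.3
eef_pos: [0.5374, -0.3039, 0.0819]
eef_rot: [-0.066, -3.139, -0.002]
wrist_force: [-0.5, -0.1, -1.5]
finger_gap: 0.0799
grasp_force: 0.0
```

Run:
```python
from h import *
a,T,W=wrist();x,y,z=W[...,0],W[...,1],W[...,2]
m=(abs(x-.55)<.1)&(abs(y+.305)<.045)&(z>.040)&(z<.058);Q=W[m]*1000
print(len(Q),cv2.minAreaRect(Q[:,:2].astype(np.float32)),np.median(Q[:,2]),Q.min(0).round(1),Q.max(0).round(1))
f=(abs(T[...,0])<.03)&(abs(T[...,1])<.075)&(T[...,2]<-.02)&(T[...,2]>-.075);F=T[f]*1000
for sg in(-1,1):
    G=F[F[:,1]*sg>0];print(len(G),"tipz",np.percentile(G[:,2],98),"inner y",np.percentile(abs(G[:,1]),2))
to([.540,-.304,.0])
cv2.imwrite("pics/w7.png",a)
topblock(.45,.68,-.36,-.25,.030,.062)
```

```text
19343 ((551.0911865234375, -305.22918701171875), (56.6589241027832, 144.58128356933594), 88.02935028076172) 48.48610486153893 [ 478.2 -335.7   40. ] [ 623.6 -275.5   50.8]
2202 tipz -46.14624388139179 inner y 39.256537846442015
2202 tipz -46.001866595665675 inner y 39.93315233177771
t 20.35 tcp [ 0.5377 -0.304   0.0822] y-yaw 87.58 z [-0.002  0.001 -1.   ] F [0.9 0.7 0.6] q [-0.51  0.41 -0.17  0.98 -0.   -0.47] gap 0.0799 0.0
delta [-2.5 -0.  82.2]
 905 ((539.2859497070312, -302.0621032714844), (56.94853591918945, 175.12989807128906), 88.12498474121094) z [34.5 46.6 50.6] slope deg [ 1.4  -1.12]
```

View pics/w7.png

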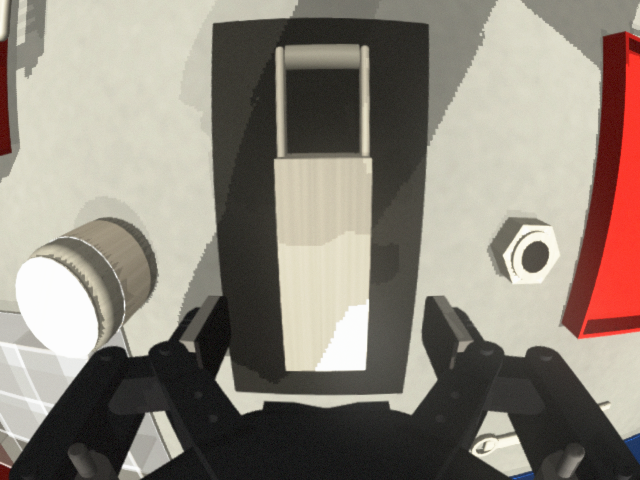

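The wrist view shows the tray face down on the mat at px (323,265), inside the mat edges, with the jaws straddling it. I'll go down and grip across the body.

Call:
{"method": "step_arm", "body": {
  "deltas": [
    {"dx": -2.5, "dy": -0.6, "dz": 20, "ax": 0, "ay": 0, "az": 0},
    {"dx": 0, "dy": 0, "dz": 30, "ax": 0, "ay": 0, "az": 0.4},
    {"dx": 0, "dy": 0, "dz": 30, "ax": 0, "ay": 0, "az": 0},
    {"dx": 0, "dy": 0, "dz": 20, "ax": 0, "ay": 0, "az": 0},
    {"dx": 0, "dy": 0, "dz": 10, "ax": 0, "ay": 0, "az": 0},
    {"dx": 0, "dy": 0, "dz": 3, "ax": 0, "ay": 0, "az": 0},
    {"dx": 0, "dy": 0, "dz": 0, "ax": 0, "ay": 0, "az": 0}
  ]
}}

```text
time: 20.98
eef_pos: [0.5406, -0.3049, -0.03]
eef_rot: [-0.073, -3.14, -0.001]
wrist_force: [0.3, 0.1, 0.6]
finger_gap: 0.0798
grasp_force: 0.0
```

Call:
{"method": "step_arm", "body": {
  "deltas": [
    {"dx": 0, "dy": 0, "dz": 0, "ax": 0, "ay": 0, "az": 0},
    {"dx": 0, "dy": 0, "dz": 0, "ax": 0, "ay": 0, "az": 0},
    {"dx": 0, "dy": 0, "dz": 0, "ax": 0, "ay": 0, "az": 0},
    {"dx": 0, "dy": 0, "dz": 0, "ax": 0, "ay": 0, "az": 0},
    {"dx": 0, "dy": 0, "dz": 0, "ax": 0, "ay": 0, "az": 0}
  ],
  "jaw": 45,
  "force": 115
}}

```text
time: 21.4
eef_pos: [0.5427, -0.3058, -0.0275]
eef_rot: [0.072, 3.137, -0.002]
wrist_force: [-0.1, 0.0, 5.0]
finger_gap: 0.055
grasp_force: 123.5
```

Call:
{"method": "step_arm", "body": {
  "deltas": [
    {"dx": 0, "dy": 0, "dz": -5, "ax": 0, "ay": 0, "az": 0},
    {"dx": 0, "dy": 0, "dz": -8, "ax": 0, "ay": 0, "az": 0},
    {"dx": 0, "dy": 0, "dz": -4, "ax": 0, "ay": 0, "az": 0},
    {"dx": 0, "dy": 0, "dz": 0, "ax": 0, "ay": 0, "az": 0},
    {"dx": 0, "dy": 0, "dz": 0, "ax": 0, "ay": 0, "az": 0}
  ]
}}

```text
time: 21.82
eef_pos: [0.5411, -0.3052, -0.0123]
eef_rot: [0.072, 3.14, -0.0]
wrist_force: [1.6, -0.5, -5.8]
finger_gap: 0.055
grasp_force: 129.3
```

```bash
cat >> h.py <<'E'
def tray(yc,xc,z0=.03,z1=.09,w=.1):
    a,T,W=wrist();x,y,z=W[...,0],W[...,1],W[...,2]
    m=(x>xc-w)&(x<xc+.02)&(abs(y-yc)<.026)&(z>z0)&(z<z1)&(T[...,0]>.016);Q=W[m]*1000
    A=np.c_[Q[:,:2]-[xc*1000,yc*1000],np.ones(len(Q))];k=np.linalg.lstsq(A,Q[:,2],rcond=None)[0]
    print("tray top z at grip",k[2].round(1),"slopes deg",np.degrees(k[:2]).round(2),len(Q))
E
python3 - <<'E'
from h import *
to([.540,-.304,.0]);tray(-.305,.54,w=.055)
E
```

```text
t 21.82 tcp [ 0.5411 -0.3052 -0.0123] y-yaw 87.37 z [ 0. -0. -1.] F [ 1.6 -0.5 -5.8] q [-0.51  0.51 -0.27  0.79 -0.   -0.47] gap 0.055 129.3
delta [  1.1   1.2 -12.3]
tray top z at grip 65.3 slopes deg [1.66 0.57] 22437
```

Call:
{"method": "step_arm", "body": {
  "deltas": [
    {"dx": 0, "dy": 0, "dz": 25, "ax": 0, "ay": 0, "az": 0},
    {"dx": 0, "dy": 0, "dz": -6, "ax": 0, "ay": 0, "az": 0}
  ]
}}

```text
time: 22.03
eef_pos: [0.5445, -0.3074, -0.0294]
eef_rot: [0.072, 3.134, -0.006]
wrist_force: [0.4, -0.9, -4.7]
finger_gap: 0.0546
grasp_force: 129.1
```

Call:
{"method": "step_arm", "body": {
  "deltas": [
    {"dx": 0, "dy": 0, "dz": -7, "ax": 0, "ay": 0, "az": 0},
    {"dx": 0, "dy": 0, "dz": -8, "ax": 0, "ay": 0, "az": 0},
    {"dx": 0, "dy": 0, "dz": -3, "ax": 0, "ay": 0, "az": 0},
    {"dx": 0, "dy": 0, "dz": 0, "ax": 0, "ay": 0, "az": 0}
  ]
}}

```text
time: 22.37
eef_pos: [0.5414, -0.3054, -0.0128]
eef_rot: [0.072, 3.14, -0.001]
wrist_force: [0.0, -2.6, -1.3]
finger_gap: 0.0548
grasp_force: 150.2
```

```bash
cat >> h.py <<'E'
def weight(n=8):
    f=[]
    for _ in range(n): f.append(np.r_[arm.state()["wrist_force"],arm.state()["ft_torque"]]);cams.capture("wrist")
    print("F mean",np.mean(f,0).round(2))
E
python3 - <<'E'
from h import *
to([.540,-.304,.0]);tray(-.305,.54,w=.055);weight()
E
```

```text
t 22.37 tcp [ 0.5414 -0.3054 -0.0128] y-yaw 87.38 z [ 0.001 -0.001 -1.   ] F [ 0.  -2.6 -1.3] q [-0.51  0.51 -0.27  0.79 -0.   -0.47] gap 0.0548 150.2
delta [  1.5   1.3 -12.8]
tray top z at grip 71.8 slopes deg [ 3.53 -0.2 ] 25363
F mean [-0.04  0.3  -4.23 -0.14  0.05 -0.01]
```

Call:
{"method": "step_arm", "body": {
  "deltas": [
    {"dx": 0, "dy": 0, "dz": 6, "ax": 0, "ay": 0, "az": 0},
    {"dx": 0, "dy": 0, "dz": 5, "ax": 0, "ay": 0, "az": 0},
    {"dx": 0, "dy": 0, "dz": 4, "ax": 0, "ay": 0, "az": 0},
    {"dx": 0, "dy": 0, "dz": 0, "ax": 0, "ay": 0, "az": 0}
  ]
}}

```text
time: 23.15
eef_pos: [0.5401, -0.3046, -0.03]
eef_rot: [-0.072, -3.139, -0.001]
wrist_force: [-2.9, -0.3, -4.5]
finger_gap: 0.0547
grasp_force: 132.4
```

Run:
```python
from h import *
to([.525,-.304,.0]);tray(-.305,.54,w=.055);weight(4)
```

```text
t 23.15 tcp [ 0.5401 -0.3046 -0.03  ] y-yaw 87.38 z [-0.002  0.001 -1.   ] F [-2.9 -0.3 -4.5] q [-0.51  0.53 -0.28  0.76  0.   -0.47] gap 0.0547 132.4
delta [ 15.2  -0.  -30. ]
tray top z at grip 73.2 slopes deg [27.53 -1.96] 28752
F mean [-0.58 -0.43 -4.2   0.    0.02  0.  ]
```

```bash
cat >> h.py <<'E'
def prof(yc,x0,x1,st=.015,hw=.02):
    a,T,W=wrist();x,y,z=W[...,0],W[...,1],W[...,2]
    for lo in np.arange(x0,x1,st):
        k=(x>=lo)&(x<lo+st)&(abs(y-yc)<hw)
        if k.sum()>5:print((lo*1000).round(),k.sum(),np.percentile(z[k]*1000,[5,25,50,75,95]).round(1))
    return a
E
python3 - <<'E'
from h import *
a=prof(-.305,.40,.64);cv2.imwrite("pics/w8.png",a)
hang(.40,.68,-.305)
E
```

```text
400.0 250 [3.1 3.8 4.3 4.8 5.4]
415.0 3959 [ 3.3  4.   4.4  5.  24.4]
430.0 4206 [ 3.3  4.   4.4  5.  26.6]
445.0 4067 [3.4 4.  4.4 4.9 5.5]
460.0 5819 [ 3.5  4.2  4.8 41.7 53. ]
475.0 8774 [51.9 52.5 53.  53.4 54. ]
490.0 7927 [52.6 53.2 53.6 54.1 54.7]
505.0 10450 [ 53.5  54.2  54.8 101.7 107.9]
520.0 18467 [ 54.4  55.5  86.6  95.3 104.9]
535.0 4415 [54.8 55.3 55.7 56.  56.6]
550.0 52 [55.  55.5 55.7 56.  56.4]
8 198 [ 413. -347.    8.] [ 680. -262.   28.]
28 282 [ 403. -337.   28.] [ 623. -263.   48.]
48 461 [ 480. -348.   48.] [ 623. -260.   68.]
68 112 [ 526. -342.   68.] [ 564. -268.   88.]
88 123 [ 523. -346.   88.] [ 567. -262.  108.]
108 144 [ 533. -350.  108.] [ 561. -262.  128.]
128 124 [ 521. -338.  128.] [ 580. -267.  148.]
148 177 [ 526. -334.  148.] [ 581. -267.  168.]
168 204 [ 514. -340.  168.] [ 581. -267.  188.]
188 157 [ 524. -333.  188.] [ 579. -269.  208.]
208 182 [ 528. -338.  208.] [ 583. -266.  228.]
228 199 [ 520. -337.  228.] [ 581. -267.  248.]
248 110 [ 525. -335.  248.] [ 579. -267.  260.]
```

View pics/w8.png

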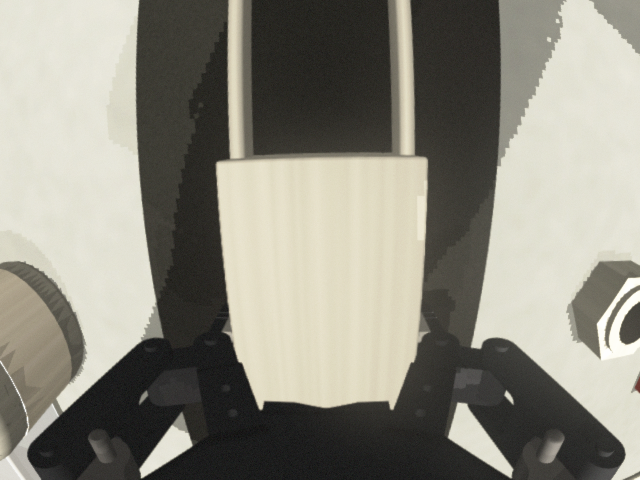

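The wrist view shows the tray still held square on the mat. It slid about 10 mm up in the grip and is tilted 3.5°, with the handle end low. I'll level it, set it down and take a better grip nearer its balance point.

Call:
{"method": "step_arm", "body": {
  "deltas": [
    {"dx": 1.1, "dy": 0, "dz": 1, "ax": 0, "ay": 1.2, "az": 0},
    {"dx": 1.1, "dy": 0, "dz": 2, "ax": 0, "ay": 1.2, "az": 0},
    {"dx": 1, "dy": 0, "dz": 2, "ax": 0, "ay": 1, "az": 0},
    {"dx": 0, "dy": 0, "dz": 0, "ax": 0, "ay": 0, "az": 0},
    {"dx": 0, "dy": 0, "dz": 0, "ax": 0, "ay": 0, "az": 0}
  ]
}}

```text
time: 23.92
eef_pos: [0.5399, -0.3061, -0.0323]
eef_rot: [-0.07, -3.084, 0.001]
wrist_force: [0.6, -1.9, 4.2]
finger_gap: 0.0548
grasp_force: 136.7
```

Run:
```python
from h import *
to([.525,-.304,.0]);prof(-.305,.475,.56);weight(4)
```

```text
t 23.92 tcp [ 0.5399 -0.3061 -0.0323] y-yaw 87.39 z [-0.056  0.001 -0.998] F [ 0.6 -1.9  4.2] q [-0.5   0.57 -0.22  0.83 -0.03 -0.45] gap 0.0548 136.7
delta [ 16.8   1.4 -31.4]
475.0 8713 [13.4 52.  52.5 53.  53.6]
490.0 8204 [51.5 52.1 52.5 52.9 53.5]
505.0 7176 [51.4 52.  52.4 52.8 53.3]
520.0 21714 [ 51.7  53.   86.6  97.3 104.6]
535.0 5637 [51.2 51.8 52.2 52.7 94. ]
550.0 872 [51.1 51.6 51.9 52.3 52.8]
F mean [ 1.49 -2.8   6.69 -0.36 -1.09  0.  ]
```

Call:
{"method": "step_arm", "body": {
  "deltas": [
    {"dx": 0, "dy": 0, "dz": -1, "ax": 0, "ay": 0, "az": 0},
    {"dx": 0, "dy": 0, "dz": 0, "ax": 0, "ay": 0, "az": 0},
    {"dx": 0, "dy": 0, "dz": 0, "ax": 0, "ay": 0, "az": 0}
  ],
  "jaw": 52,
  "force": 20
}}

```text
time: 24.42
eef_pos: [0.5379, -0.3052, -0.0323]
eef_rot: [-0.071, -3.082, -0.002]
wrist_force: [1.1, -0.6, 3.9]
finger_gap: 0.0547
grasp_force: 130.1
```

Call:
{"method": "step_arm", "body": {
  "deltas": [
    {"dx": 0, "dy": 0, "dz": 0, "ax": 0, "ay": 0, "az": 0},
    {"dx": 0, "dy": 0, "dz": 0, "ax": 0, "ay": 0, "az": 0},
    {"dx": 0, "dy": 0, "dz": 0, "ax": 0, "ay": 0, "az": 0},
    {"dx": 0, "dy": 0, "dz": 0, "ax": 0, "ay": 0, "az": 0}
  ],
  "jaw": 76
}}

```text
time: 24.75
eef_pos: [0.5372, -0.3046, -0.0329]
eef_rot: [-0.071, -3.081, -0.003]
wrist_force: [0.6, -0.1, 0.5]
finger_gap: 0.0762
grasp_force: 0.0
```

Run:
```python
from h import *
to([.525,-.304,.0]);prof(-.305,.475,.56);weight(4)
a,T,W=wrist();x,y,z=W[...,0],W[...,1],W[...,2]
m=(x>.46)&(x<.52)&(abs(y+.305)<.045)&(z>.040)&(z<.058);Q=W[m]*1000
print(len(Q),cv2.minAreaRect(Q[:,:2].astype(np.float32)),Q.min(0).round(1))
```

```text
t 24.75 tcp [ 0.5372 -0.3046 -0.0329] y-yaw 87.37 z [-0.06   0.003 -0.998] F [ 0.6 -0.1  0.5] q [-0.5   0.57 -0.22  0.83 -0.03 -0.45] gap 0.0762 0.0
delta [ 14.2   0.1 -32.1]
475.0 8275 [47.3 48.  48.4 48.8 49.4]
490.0 7551 [47.5 48.  48.4 48.8 49.4]
505.0 6659 [47.5 48.1 48.4 48.8 49.4]
520.0 21099 [ 48.   49.3  86.6  97.  104. ]
535.0 4665 [47.6 48.1 48.5 48.8 49.4]
550.0 773 [47.6 48.1 48.5 48.8 49.3]
F mean [ 0.31  0.21 -0.09 -0.01 -0.06 -0.02]
30876 ((497.7141418457031, -302.9571228027344), (56.52370834350586, 46.37351989746094), 87.96810913085938) [ 473.6 -331.9   40.1]
```

Call:
{"method": "step_arm", "body": {
  "deltas": [
    {"dx": 0, "dy": 0, "dz": -8, "ax": 0, "ay": -1.7, "az": 0},
    {"dx": 0, "dy": 0, "dz": 0, "ax": 0, "ay": -1.7, "az": 0},
    {"dx": 6, "dy": 0.4, "dz": 0, "ax": 0, "ay": 0, "az": 0},
    {"dx": 6, "dy": 0.4, "dz": 0, "ax": 0, "ay": 0, "az": 0},
    {"dx": 0, "dy": 0, "dz": 0, "ax": 0, "ay": 0, "az": 0},
    {"dx": 0, "dy": 0, "dz": 0, "ax": 0, "ay": 0, "az": 0}
  ]
}}

```text
time: 25.55
eef_pos: [0.5257, -0.3035, -0.0247]
eef_rot: [-0.072, -3.14, -0.001]
wrist_force: [-0.1, -0.2, 0.1]
finger_gap: 0.0765
grasp_force: 0.0
```

Call:
{"method": "step_arm", "body": {
  "deltas": [
    {"dx": 0, "dy": 0, "dz": 1, "ax": 0, "ay": 0, "az": 0},
    {"dx": 0, "dy": 0, "dz": 0, "ax": 0, "ay": 0, "az": 0},
    {"dx": 0, "dy": 0, "dz": 0, "ax": 0, "ay": 0, "az": 0},
    {"dx": 0, "dy": 0, "dz": 0, "ax": 0, "ay": 0, "az": 0},
    {"dx": 0, "dy": 0, "dz": 0, "ax": 0, "ay": 0, "az": 0}
  ],
  "jaw": 30,
  "force": 120
}}

```text
time: 25.97
eef_pos: [0.5268, -0.3039, -0.0253]
eef_rot: [0.072, 3.14, -0.001]
wrist_force: [0.8, -0.4, 3.9]
finger_gap: 0.0547
grasp_force: 128.6
```

Call:
{"method": "step_arm", "body": {
  "deltas": [
    {"dx": 0, "dy": 0, "dz": -5, "ax": 0, "ay": 0, "az": 0},
    {"dx": 0, "dy": 0, "dz": -6, "ax": 0, "ay": 0, "az": 0},
    {"dx": 0, "dy": 0, "dz": -3, "ax": 0, "ay": 0, "az": 0},
    {"dx": 0, "dy": 0, "dz": 0, "ax": 0, "ay": 0, "az": 0},
    {"dx": 0, "dy": 0, "dz": 0, "ax": 0, "ay": 0, "az": 0}
  ]
}}

```text
time: 26.38
eef_pos: [0.5264, -0.3037, -0.0113]
eef_rot: [0.072, 3.14, -0.0]
wrist_force: [-0.9, -0.2, -1.3]
finger_gap: 0.0544
grasp_force: 140.4
```

Run:
```python
from h import *
to([.525,-.304,.0]);prof(-.305,.475,.535);weight(8)
```

```text
t 26.38 tcp [ 0.5264 -0.3037 -0.0113] y-yaw 87.37 z [ 0. -0. -1.] F [-0.9 -0.2 -1.3] q [-0.52  0.49 -0.3   0.78 -0.   -0.48] gap 0.0544 140.4
delta [  1.3  -0.4 -11.3]
475.0 6846 [60.6 61.2 61.7 62.1 62.8]
490.0 8681 [ 61.8  62.5  63.1 117.8 124.9]
505.0 18834 [ 63.2  64.6 105.  113.9 123. ]
520.0 4391 [63.7 64.3 64.8 65.2 65.8]
535.0 1740 [64.6 65.1 65.5 65.8 66.4]
F mean [-0.73 -0.32 -3.11 -0.13  0.13 -0.04]
```

Call:
{"method": "step_arm", "body": {
  "deltas": [
    {"dx": 1.8, "dy": 0, "dz": 1, "ax": 0, "ay": 1.9, "az": 0},
    {"dx": 1.8, "dy": 0, "dz": 1, "ax": 0, "ay": 1.9, "az": 0},
    {"dx": 0, "dy": 0, "dz": 0, "ax": 0, "ay": 0, "az": 0},
    {"dx": 0, "dy": 0, "dz": 0, "ax": 0, "ay": 0, "az": 0}
  ]
}}

```text
time: 27.17
eef_pos: [0.523, -0.3034, -0.0139]
eef_rot: [-0.07, -3.075, -0.003]
wrist_force: [0.4, 0.7, -3.2]
finger_gap: 0.0541
grasp_force: 143.6
```

Run:
```python
from h import *
to([.525,-.304,.0]);prof(-.305,.475,.55);weight(10)
```

```text
t 27.17 tcp [ 0.523  -0.3034 -0.0139] y-yaw 87.39 z [-0.066  0.003 -0.998] F [ 0.4  0.7 -3.2] q [-0.51  0.53 -0.24  0.86 -0.03 -0.46] gap 0.0541 143.6
delta [ -1.1  -0.5 -14. ]
475.0 6729 [59.3 59.9 60.4 60.8 61.4]
490.0 6155 [59.9 60.5 60.9 61.4 62. ]
505.0 21584 [ 61.   87.9 105.3 115.4 122.8]
520.0 4635 [61.1 61.7 62.1 62.5 63.1]
535.0 2090 [61.6 62.2 62.5 62.9 63.4]
F mean [-0.62 -1.75 -3.01 -0.09 -0.62  0.  ]
```

Call:
{"method": "step_arm", "body": {
  "deltas": [
    {"dx": 0, "dy": 0, "dz": 18, "ax": 0, "ay": 0, "az": 0},
    {"dx": 0, "dy": 0, "dz": -4, "ax": 0, "ay": 0, "az": 0}
  ]
}}

```text
time: 27.88
eef_pos: [0.5236, -0.3046, -0.0268]
eef_rot: [-0.071, -3.078, 0.001]
wrist_force: [-0.8, -1.5, -3.5]
finger_gap: 0.0546
grasp_force: 143.1
```

Run:
```python
from h import *
to([.525,-.304,.0]);prof(-.305,.475,.55);weight(4)
```

```text
t 27.88 tcp [ 0.5236 -0.3046 -0.0268] y-yaw 87.38 z [-0.063  0.001 -0.998] F [-0.8 -1.5 -3.5] q [-0.51  0.54 -0.25  0.83 -0.03 -0.46] gap 0.0546 143.1
delta [  0.3   0.6 -26.9]
475.0 7110 [49.6 50.2 50.6 51.  51.6]
490.0 6324 [49.7 50.2 50.6 51.  51.5]
505.0 21713 [ 50.2  52.   92.4 102.7 109.9]
520.0 4674 [49.8 50.3 50.7 51.1 51.7]
535.0 1982 [49.7 50.3 50.7 51.  51.5]
F mean [-2.91 -1.63 -5.07 -0.03 -0.08  0.73]
```

Call:
{"method": "step_arm", "body": {
  "deltas": [
    {"dx": 0, "dy": 0, "dz": -4, "ax": 0, "ay": 0, "az": 0},
    {"dx": 0, "dy": 0, "dz": -5, "ax": 0, "ay": 0, "az": 0},
    {"dx": 0, "dy": 0, "dz": -4, "ax": 0, "ay": 0, "az": 0},
    {"dx": 0, "dy": 0, "dz": 0, "ax": 0, "ay": 0, "az": 0},
    {"dx": 0, "dy": 0, "dz": 0, "ax": 0, "ay": 0, "az": 0},
    {"dx": 0, "dy": 0, "dz": 0, "ax": 0, "ay": 0, "az": 0}
  ]
}}

```text
time: 28.63
eef_pos: [0.5227, -0.3036, -0.0143]
eef_rot: [-0.07, -3.075, -0.002]
wrist_force: [-1.3, -1.1, -2.4]
finger_gap: 0.0547
grasp_force: 144.7
```

Run:
```python
from h import *
to([.525,-.304,.0])
f=[]
for _ in range(16):f.append(np.r_[arm.state()["wrist_force"],arm.state()["ft_torque"]]);cams.capture("scene")
print(np.mean(f,0).round(2),np.std(f,0).round(2))
prof(-.305,.475,.55)
# look under tray mouth side in scene view: white points
a,d=cams.capture("scene");Q=pts("scene",d);x,y,z=Q[...,0],Q[...,1],Q[...,2]
m=(x>.44)&(x<.66)&(y<-.25)&(y>-.36)&(z>.004)&(z<.10);v,u=np.where(m);print(u.min(),u.max(),v.min(),v.max())
for n in("pad1","tray"):print(n,spot_in("scene",n)[:3])
cv2.imwrite("pics/s9.png",cv2.resize(a[v.min()-15:v.max()+15,u.min()-15:u.max()+15],(780,600),interpolation=cv2.INTER_CUBIC))
```

```text
t 28.63 tcp [ 0.5227 -0.3036 -0.0143] y-yaw 87.38 z [-0.066  0.003 -0.998] F [-1.3 -1.1 -2.4] q [-0.51  0.53 -0.24  0.86 -0.03 -0.46] gap 0.0547 144.7
delta [ -1.3  -0.3 -14.4]
[ 0.19  0.77 -3.84  0.13 -0.03 -0.18] [2.25 2.52 2.06 0.47 0.81 0.47]
475.0 6965 [60.6 61.2 61.6 62.1 62.7]
490.0 6299 [61.2 61.8 62.3 62.7 63.3]
505.0 21775 [ 62.3  64.2 104.7 114.9 122.3]
520.0 4676 [62.5 63.1 63.5 63.9 64.5]
535.0 1613 [63.  63.5 63.9 64.3 64.8]
164 228 203 261
pad1 [{'extent': [189.9, 246.7, 195.7, 248.9], 'score': 0.38}]
tray [{'extent': [175.8, 206.4, 229.1, 244.0], 'score': 0.95}, {'extent': [480.2, 208.6, 567.4, 272.2], 'score': 0.64}]
```

View pics/s9.png

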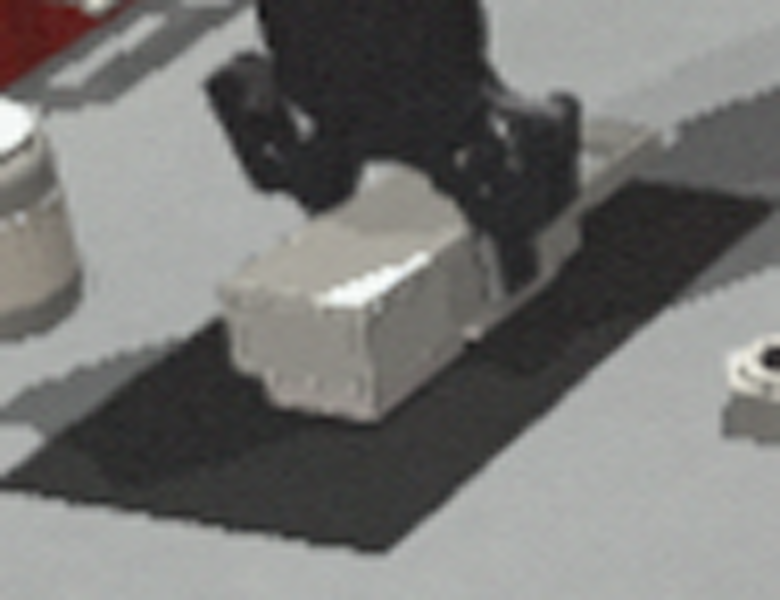

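The scene crop shows the tray held about 15 mm up, with a lighter pad edge under the near end at px (320,390). I'll check both pads numerically through the gap below the mouth.

```bash
cat >> h.py <<'E'
def under(a,cx=.549,cy=-.305,yaw=-2.0):
    p=cams.camera_params("scene");K=np.array(p["intrinsics"]);C=np.linalg.inv(np.array(p["cam_to_world"]))
    c,s=np.cos(np.radians(yaw)),np.sin(np.radians(yaw));g=cv2.cvtColor(a,cv2.COLOR_BGR2GRAY)
    for h in(.006,.009,.012,.015,.02):
        o=[]
        for lx in range(-78,82,6):
            w=np.array([cx+c*lx/1000-s*.0215,cy+s*lx/1000+c*.0215,h,1]);q=C@w
            u=K[0,0]*q[0]/-q[2]+K[0,2];v=K[1,1]*-q[1]/-q[2]+K[1,2];o.append(int(g[int(round(v)),int(round(u))]))
        print(h,o)
E
python3 - <<'E'
from h import *
a,d=cams.capture("scene");under(a)
E
```

```text
0.006 [61, 98, 99, 84, 84, 78, 77, 77, 82, 85, 85, 113, 45, 87, 87, 87, 88, 88, 87, 84, 87, 87, 86, 45, 44, 62, 54]
0.009 [61, 96, 97, 66, 92, 85, 85, 87, 102, 104, 106, 152, 93, 103, 106, 102, 106, 104, 106, 105, 106, 87, 86, 117, 45, 53, 56]
0.012 [78, 96, 97, 48, 43, 59, 60, 72, 99, 101, 109, 133, 125, 106, 103, 106, 105, 103, 108, 105, 106, 107, 107, 154, 92, 42, 54]
0.015 [95, 94, 95, 48, 43, 48, 47, 47, 95, 103, 101, 108, 113, 113, 108, 107, 105, 103, 108, 106, 102, 107, 107, 141, 132, 64, 46]
0.02 [97, 95, 97, 53, 41, 42, 43, 73, 110, 93, 98, 100, 97, 109, 112, 110, 110, 113, 112, 111, 110, 115, 142, 144, 146, 119, 45]
```

The strip at 6 mm height shows two bright runs with a dark gap between them, at -60…-12 mm and 0…54 mm along the tray. Both pads are therefore down on the mat. I'll lift straight up.

Call:
{"method": "step_arm", "body": {
  "deltas": [
    {"dx": 0.2, "dy": 0, "dz": -3, "ax": 0, "ay": 0, "az": 0},
    {"dx": 0.3, "dy": 0, "dz": -5, "ax": 0, "ay": 0, "az": 0},
    {"dx": 0.3, "dy": 0, "dz": -5, "ax": 0, "ay": 0, "az": 0},
    {"dx": 0.4, "dy": 0, "dz": -6, "ax": 0, "ay": 0, "az": 0},
    {"dx": 0.5, "dy": 0, "dz": -8, "ax": 0, "ay": 0, "az": 0},
    {"dx": 0.6, "dy": 0, "dz": -10, "ax": 0, "ay": 0, "az": 0},
    {"dx": 0.6, "dy": 0, "dz": -10, "ax": 0, "ay": 0, "az": 0},
    {"dx": 0.6, "dy": 0, "dz": -10, "ax": 0, "ay": 0, "az": 0},
    {"dx": 0.6, "dy": 0, "dz": -10, "ax": 0, "ay": 0, "az": 0},
    {"dx": 0.3, "dy": 0, "dz": -5, "ax": 0, "ay": 0, "az": 0},
    {"dx": 0, "dy": 0, "dz": 0, "ax": 0, "ay": 0, "az": 0},
    {"dx": 0, "dy": 0, "dz": 0, "ax": 0, "ay": 0, "az": 0}
  ]
}}

```text
time: 30.68
eef_pos: [0.5232, -0.3036, 0.058]
eef_rot: [-0.071, -3.075, -0.002]
wrist_force: [0.5, -1.5, -4.3]
finger_gap: 0.0547
grasp_force: 146.2
```

Run:
```python
from h import *
to([.525,-.304,.0])
a,d=cams.capture("scene");under(a)
prof(-.305,.475,.55)
x,y,z=[pts("scene",d)[...,i] for i in range(3)]
P=pts("scene",d);m=(x>.46)&(x<.65)&(abs(y+.305)<.03)&(z>.02)&(z<.036);Q=P[m]*1000;print(len(Q),cv2.minAreaRect(Q[:,:2].astype(np.float32)),np.median(Q[:,2]))
# drawer from scene+top
c,d=cams.capture("top");P=pts("top",d);x,y,z=P[...,0],P[...,1],P[...,2];b,g,r=[c[...,i].astype(int) for i in range(3)]
m=(abs(x-.515)<.15)&(abs(y)<.09)&(r>110)&(g<70)&(z>.018)&(z<.04);print("walls",cv2.minAreaRect((P[m][:,:2]*1000).astype(np.float32)))
for n in("pad1",):print([ (np.round(q["extent"]),round(q["score"],2)) for q in spot_in("top",n)],[ (np.round(q["extent"]),round(q["score"],2)) for q in spot_in("scene",n)])
```

```text
t 30.68 tcp [ 0.5232 -0.3036  0.058 ] y-yaw 87.37 z [-0.066  0.003 -0.998] F [ 0.5 -1.5 -4.3] q [-0.51  0.46 -0.16  1.   -0.03 -0.46] gap 0.0547 146.2
delta [-5.6 -0.3 57.8]
0.006 [106, 104, 104, 85, 86, 88, 85, 85, 85, 95, 108, 62, 87, 96, 96, 107, 107, 107, 109, 107, 109, 108, 107, 59, 56, 54, 57]
0.009 [106, 108, 104, 105, 100, 104, 103, 104, 106, 102, 122, 116, 80, 105, 108, 117, 117, 117, 120, 119, 118, 108, 107, 89, 53, 58, 55]
0.012 [74, 108, 104, 106, 106, 106, 105, 104, 108, 108, 117, 140, 105, 102, 107, 117, 121, 118, 119, 119, 118, 118, 122, 127, 69, 52, 49]
0.015 [68, 102, 105, 106, 106, 108, 106, 106, 108, 106, 109, 144, 124, 109, 108, 114, 121, 118, 119, 119, 121, 121, 121, 149, 110, 48, 43]
0.02 [53, 102, 104, 106, 106, 109, 104, 108, 106, 104, 143, 143, 129, 108, 110, 109, 123, 122, 122, 124, 117, 115, 154, 152, 151, 120, 44]
475.0 7552 [136.9 137.5 137.9 138.4 139. ]
490.0 6815 [137.6 138.2 138.7 139.1 139.7]
505.0 22145 [138.8 140.3 176.1 186.6 194.1]
520.0 4988 [139.1 139.7 140.1 140.5 141.2]
535.0 687 [139.5 140.  140.4 140.8 141.4]
427 ((537.73486328125, -303.0602722167969), (46.95915603637695, 136.1997833251953), 87.79566955566406) 30.068087062052772
walls ((512.2218017578125, -3.4788436889648438), (140.6455078125, 257.6622009277344), 85.47594451904297)
[(array([441., 208., 451., 224.]), 0.6), (array([442., 234., 450., 256.]), 0.42), (array([277., 269., 300., 285.]), 0.23)] [(array([183., 225., 206., 249.]), 0.81), (array([195., 218., 216., 233.]), 0.75), (array([335., 256., 350., 270.]), 0.67)]
```

Both pads lie on the mat with their tops at 30 mm. Now I carry the empty tray to the drawer and level it.

Call:
{"method": "step_arm", "body": {
  "deltas": [
    {"dx": 0.4, "dy": 8, "dz": 0, "ax": 0, "ay": 0, "az": 0},
    {"dx": 0.8, "dy": 17, "dz": 0, "ax": 0, "ay": 0, "az": 0},
    {"dx": 1.2, "dy": 25, "dz": 0, "ax": 0, "ay": 0, "az": 0},
    {"dx": 1.2, "dy": 25, "dz": 0, "ax": 0, "ay": 0, "az": 0},
    {"dx": 1.2, "dy": 25, "dz": 0, "ax": 0, "ay": 0, "az": 0},
    {"dx": 1.2, "dy": 25, "dz": 0, "ax": 0, "ay": 0, "az": 0},
    {"dx": 1.2, "dy": 25, "dz": 0, "ax": 0, "ay": 0, "az": 0},
    {"dx": 1.2, "dy": 25, "dz": 0, "ax": 0, "ay": 0, "az": 0},
    {"dx": 1.2, "dy": 25, "dz": 0, "ax": 0, "ay": 0, "az": 0},
    {"dx": 1.2, "dy": 25, "dz": 0, "ax": 0, "ay": 0, "az": 0},
    {"dx": 1.2, "dy": 25, "dz": 0, "ax": 0, "ay": 0, "az": 0},
    {"dx": 1.2, "dy": 25, "dz": 0, "ax": 0, "ay": 0, "az": 0}
  ]
}}

```text
time: 31.93
eef_pos: [0.5214, -0.0256, 0.0585]
eef_rot: [-0.069, -3.074, -0.003]
wrist_force: [-0.2, 0.0, -3.7]
finger_gap: 0.0547
grasp_force: 146.1
```

Call:
{"method": "step_arm", "body": {
  "deltas": [
    {"dx": 0.8, "dy": 17, "dz": 0, "ax": 0, "ay": 0, "az": 0},
    {"dx": 0.4, "dy": 8, "dz": 0, "ax": 0, "ay": 0, "az": 0},
    {"dx": 0, "dy": 0, "dz": 0, "ax": 0, "ay": 1.2, "az": 1.4},
    {"dx": 0, "dy": 0, "dz": 0, "ax": 0, "ay": 1.2, "az": 1.4},
    {"dx": 0, "dy": 0, "dz": 0, "ax": 0, "ay": 0, "az": 0},
    {"dx": 0, "dy": 0, "dz": 0, "ax": 0, "ay": 0, "az": 0},
    {"dx": 0, "dy": 0, "dz": 0, "ax": 0, "ay": 0, "az": 0}
  ]
}}

```text
time: 32.52
eef_pos: [0.522, -0.0032, 0.0585]
eef_rot: [-0.143, -3.03, -0.001]
wrist_force: [0.0, 0.1, -3.9]
finger_gap: 0.0546
grasp_force: 146.2
```

```bash
cat > place.py <<'E'
from h import *
to([.525,-.004,.0])
a,T,W=wrist();x,y,z=W[...,0],W[...,1],W[...,2];zt=np.nanmedian(z[(x>.48)&(x<.51)&(abs(y)<.015)]);print("top z",zt)
m=(x>.44)&(x<.505)&(abs(y)<.06)&(abs(z-zt)<.012);Q=W[m]*1000;r=cv2.minAreaRect(Q[:,:2].astype(np.float32));print(len(Q),r)
A=np.c_[Q[:,:2]-Q[:,:2].mean(0),np.ones(len(Q))];print("slope",np.degrees(np.linalg.lstsq(A,Q[:,2],rcond=None)[0][:2]).round(2))
for lo in np.arange(.46,.49,.002):
    k=(x>=lo)&(x<lo+.002)&(abs(y)<.02)&(abs(z-zt)<.006);print(round(lo,3),k.sum(),end=" ")
b,g,rr=[a[...,i].astype(int) for i in range(3)]
m=(rr>110)&(g<70)&(abs(x-.5)<.2)&(abs(y)<.12)&(z>.02)&(z<.04);P=W[m]*1000
print("\nwalls",len(P),P.min(0).round(),P.max(0).round(),cv2.minAreaRect(P[:,:2].astype(np.float32)))
E
python3 place.py
```

```text
t 32.52 tcp [ 0.522  -0.0032  0.0585] y-yaw 84.6 z [-0.108  0.006 -0.994] F [ 0.   0.1 -3.9] q [-0.01  0.36 -0.32  1.    0.    0.08] gap 0.0546 146.2
delta [-9.4 -0.3 57.8]
top z 0.14057194294064312
32779 ((478.92950439453125, 3.0199337005615234), (56.654632568359375, 59.01526641845703), 83.25650024414062)
slope [ 0.39 -0.98]
0.46 1071 0.462 1068 0.464 1068 0.466 1066 0.468 1059 0.47 1076 0.472 1038 0.474 1054 0.476 1047 0.478 1037 0.48 1024 0.482 1032 0.484 1001 0.486 1010 0.488 982 
walls 4389 [375. -81.  27.] [573.  84.  33.] ((473.34814453125, 1.050689697265625), (150.7811737060547, 186.2312469482422), 84.79618835449219)
```

```bash
sed -i 's/np.arange(.46,.49,.002)/np.arange(.42,.48,.003)/; s/(x>.44)&(x<.505)/(x>.40)\&(x<.505)/' place.py; python3 place.py
```

```text
t 32.57 tcp [ 0.5219 -0.0033  0.0585] y-yaw 84.59 z [-0.108  0.006 -0.994] F [ 0.1  0.2 -3.9] q [-0.01  0.36 -0.32  1.    0.    0.08] gap 0.0546 146.2
delta [-9.5 -0.2 57.8]
top z 0.14058709757861623
32827 ((466.9609680175781, 4.3311309814453125), (56.56670379638672, 83.24638366699219), 82.80445098876953)
slope [ 0.36 -1.01]
0.42 0 0.423 0 0.426 0 0.429 0 0.432 0 0.435 0 0.438 0 0.441 0 0.444 0 0.447 0 0.45 0 0.453 4 0.456 532 0.459 1051 0.462 1074 0.465 1063 0.468 1064 0.471 1064 0.474 1052 0.477 1039 
walls 4409 [374. -81.  20.] [573.  84.  33.] ((471.74774169921875, 1.5722579956054688), (150.1595916748047, 190.59521484375), 84.82427978515625)
```

Run:
```python
from h import *
c,d=cams.capture("top");P=pts("top",d);x,y,z=P[...,0],P[...,1],P[...,2]
m=(x>.36)&(x<.64)&(abs(y)<.07)&(z>.10)&(z<.15);Q=P[m]*1000
for lo in range(370,640,10):
    k=(Q[:,0]>=lo)&(Q[:,0]<lo+10)
    if k.sum():print(lo,k.sum(),Q[k].min(0).round(),Q[k].max(0).round())
c,d=cams.capture("scene");P=pts("scene",d);x,y,z=P[...,0],P[...,1],P[...,2]
m=(x>.36)&(x<.68)&(abs(y)<.07)&(z>.085)&(z<.15);Q=P[m]*1000
print("scene",Q.min(0),Q.max(0))
```

```text
520 14 [522.  33. 100.] [529.  56. 149.]
530 20 [531.  34. 144.] [539.  46. 149.]
540 2 [541.  39. 145.] [541.  41. 147.]
scene [395.27184855 -64.32028752  95.84170979] [607.38758166  54.29715323 149.98148604]
```

Call:
{"method": "step_arm", "body": {
  "deltas": [
    {"dx": -5, "dy": -0.3, "dz": -0.5, "ax": 0, "ay": 0, "az": -0.5},
    {"dx": -5, "dy": -0.2, "dz": -0.5, "ax": 0, "ay": 0, "az": -0.5},
    {"dx": -4, "dy": -0.2, "dz": -0.5, "ax": 0, "ay": 0, "az": 0},
    {"dx": -1.1, "dy": 0, "dz": 10, "ax": 0, "ay": 0, "az": 0},
    {"dx": -1.6, "dy": 0, "dz": 15, "ax": 0, "ay": 0, "az": 0},
    {"dx": -1.6, "dy": 0, "dz": 15, "ax": 0, "ay": 0, "az": 0},
    {"dx": -1.1, "dy": 0, "dz": 10, "ax": 0, "ay": 0, "az": 0},
    {"dx": 0, "dy": 0, "dz": 0, "ax": 0, "ay": 0, "az": 0},
    {"dx": 0, "dy": 0, "dz": 0, "ax": 0, "ay": 0, "az": 0}
  ]
}}

```text
time: 33.47
eef_pos: [0.5354, -0.0052, 0.0075]
eef_rot: [-0.117, -3.029, -0.003]
wrist_force: [-0.7, 0.1, -3.6]
finger_gap: 0.0545
grasp_force: 146.2
```

```bash
sed -i 's/np.arange(.42,.48,.003)/np.arange(.45,.51,.003)/; s/(x<.505)/(x<.525)/' place.py; python3 place.py
python3 - <<'E'
from h import *
c,d=cams.capture("scene");P=pts("scene",d);x,y,z=P[...,0],P[...,1],P[...,2]
m=(x>.36)&(x<.68)&(abs(y)<.055)&(z>.042)&(z<.09);Q=P[m]*1000
print("scene",Q.min(0),np.percentile(Q[:,0],[1,99]),Q.max(0))
E
```

```text
t 33.47 tcp [ 0.5354 -0.0052  0.0075] y-yaw 85.57 z [-0.11   0.006 -0.994] F [-0.7  0.1 -3.6] q [-0.01  0.44 -0.34  0.91  0.    0.06] gap 0.0545 146.2
delta [9.6 0.4 8.6]
top z 0.08958572827031065
36513 ((477.50152587890625, 1.645111083984375), (56.58549880981445, 100.6744384765625), 83.99420928955078)
slope [ 0.24 -0.87]
0.45 0 0.453 0 0.456 0 0.459 0 0.462 0 0.465 0 0.468 72 0.471 798 0.474 1075 0.477 1075 0.48 1064 0.483 1065 0.486 1054 0.489 1043 0.492 1028 0.495 1027 0.498 989 0.501 1000 0.504 982 0.507 942 
walls 5565 [390. -87.  28.] [636.  83.  33.] ((512.1978759765625, -1.7685394287109375), (151.1470947265625, 237.65269470214844), 85.05433654785156)
scene [402.60034714 -53.98581849  45.44950373] [408.99078031 620.59121731] [622.05084987  38.26829234  89.99517795]
```

Call:
{"method": "step_arm", "body": {
  "deltas": [
    {"dx": -1.1, "dy": 0, "dz": 10, "ax": 0, "ay": 0, "az": 0},
    {"dx": -1.1, "dy": 0, "dz": 10, "ax": 0, "ay": 0, "az": 0},
    {"dx": -1.1, "dy": 0, "dz": 9, "ax": 0, "ay": 0, "az": 0},
    {"dx": -0.5, "dy": 0, "dz": 4, "ax": 0, "ay": 0, "az": 0},
    {"dx": -0.3, "dy": 0, "dz": 3, "ax": 0, "ay": 0, "az": 0},
    {"dx": -0.2, "dy": 0, "dz": 2, "ax": 0, "ay": 0, "az": 0},
    {"dx": 0, "dy": 0, "dz": 1, "ax": 0, "ay": 0, "az": 0},
    {"dx": 0, "dy": 0, "dz": 0, "ax": 0, "ay": 0, "az": 0},
    {"dx": 0, "dy": 0, "dz": 0, "ax": 0, "ay": 0, "az": 0}
  ]
}}

```text
time: 34.32
eef_pos: [0.5366, -0.0053, -0.0307]
eef_rot: [-0.117, -3.032, -0.003]
wrist_force: [-0.9, -0.7, -3.1]
finger_gap: 0.0545
grasp_force: 146.2
```

```bash
python3 place.py;python3 -c "
from h import *
weight(4)"
```

```text
t 34.32 tcp [ 0.5366 -0.0053 -0.0307] y-yaw 85.58 z [-0.107  0.006 -0.994] F [-0.9 -0.7 -3.1] q [-0.01  0.48 -0.37  0.83  0.    0.06] gap 0.0545 146.2
delta [ 14.9   0.3 -29.3]
top z 0.05122543421036404
36006 ((499.7305908203125, -0.6753578186035156), (56.58903503417969, 56.052738189697266), 84.36385345458984)
slope [ 0.4  -0.91]
0.45 0 0.453 0 0.456 0 0.459 0 0.462 0 0.465 0 0.468 4 0.471 570 0.474 1063 0.477 1071 0.48 1069 0.483 1060 0.486 1051 0.489 1057 0.492 1037 0.495 1024 0.498 1011 0.501 985 0.504 971 0.507 979 
walls 6291 [408. -85.  22.] [616.  82.  36.] ((511.48077392578125, -1.5357513427734375), (151.48956298828125, 200.1871795654297), 85.27919006347656)
F mean [ 0.23  0.02 -3.77 -0.   -0.28  0.01]
```

Call:
{"method": "step_arm", "body": {
  "deltas": [
    {"dx": -0.1, "dy": 0, "dz": 1, "ax": 0, "ay": 0, "az": 0},
    {"dx": -0.1, "dy": 0, "dz": 1, "ax": 0, "ay": 0, "az": 0},
    {"dx": 0, "dy": 0, "dz": 1, "ax": 0, "ay": 0, "az": 0},
    {"dx": 0, "dy": 0, "dz": 0, "ax": 0, "ay": 0, "az": 0},
    {"dx": 0, "dy": 0, "dz": 0, "ax": 0, "ay": 0, "az": 0}
  ]
}}

```text
time: 34.98
eef_pos: [0.5368, -0.0053, -0.032]
eef_rot: [-0.117, -3.032, -0.003]
wrist_force: [-4.7, -0.6, 14.9]
finger_gap: 0.0547
grasp_force: 156.2
```

```bash
python3 place.py|head -3;python3 -c "
from h import *
weight(4)"
```

```text
t 34.98 tcp [ 0.5368 -0.0053 -0.032 ] y-yaw 85.58 z [-0.107  0.006 -0.994] F [-4.7 -0.6 14.9] q [-0.01  0.49 -0.37  0.82  0.    0.06] gap 0.0547 156.2
delta [ 15.2   0.3 -30.5]
top z 0.04998914672449486
F mean [-4.74  0.19 13.93  0.03  0.99  0.02]
```

Call:
{"method": "step_arm", "body": {
  "deltas": [
    {"dx": 0, "dy": 0, "dz": -1.2, "ax": 0, "ay": 0, "az": 0},
    {"dx": 0, "dy": 0, "dz": 0, "ax": 0, "ay": 0, "az": 0}
  ]
}}

```text
time: 35.4
eef_pos: [0.5368, -0.0053, -0.0318]
eef_rot: [-0.117, -3.032, -0.003]
wrist_force: [-1.6, 0.1, 8.7]
finger_gap: 0.0543
grasp_force: 152.4
```

Call:
{"method": "step_arm", "body": {
  "deltas": [
    {"dx": 0, "dy": 0, "dz": 0, "ax": 0, "ay": 0, "az": 0},
    {"dx": 0, "dy": 0, "dz": 0, "ax": 0, "ay": 0, "az": 0},
    {"dx": 0, "dy": 0, "dz": 0, "ax": 0, "ay": 0, "az": 0},
    {"dx": 0, "dy": 0, "dz": 0, "ax": 0, "ay": 0, "az": 0}
  ],
  "jaw": 74
}}

```text
time: 35.73
eef_pos: [0.5363, -0.0053, -0.0329]
eef_rot: [-0.117, -3.031, -0.003]
wrist_force: [0.3, -0.4, 0.5]
finger_gap: 0.0735
grasp_force: 0.0
```

Call:
{"method": "step_arm", "body": {
  "deltas": [
    {"dx": 1, "dy": 0, "dz": -10, "ax": 0, "ay": 0, "az": 0},
    {"dx": 2, "dy": 0, "dz": -20, "ax": 0, "ay": 0, "az": 0},
    {"dx": 3, "dy": 0, "dz": -30, "ax": 0, "ay": 0, "az": 0},
    {"dx": 3, "dy": 0, "dz": -30, "ax": 0, "ay": 0, "az": 0},
    {"dx": 3, "dy": 0, "dz": -30, "ax": 0, "ay": 0, "az": 0},
    {"dx": 3, "dy": 0, "dz": -30, "ax": 0, "ay": 0, "az": 0},
    {"dx": 0, "dy": 0, "dz": -30, "ax": 0, "ay": 0, "az": 0},
    {"dx": 0, "dy": 0, "dz": 0, "ax": 0, "ay": 0, "az": 0},
    {"dx": 0, "dy": 0, "dz": 0, "ax": 0, "ay": 0, "az": 0}
  ]
}}

```text
time: 36.48
eef_pos: [0.5427, -0.0052, 0.1503]
eef_rot: [-0.117, -3.036, -0.003]
wrist_force: [0.1, -0.4, -0.9]
finger_gap: 0.0736
grasp_force: 0.0
```

Run:
```python
from h import *
to([.5,0,.2])
a,T,W=wrist();x,y,z=W[...,0],W[...,1],W[...,2]
m=(x>.42)&(x<.66)&(abs(y)<.06)&(z>.040)&(z<.06);Q=W[m]*1000
A=np.c_[Q[:,:2]-Q[:,:2].mean(0),np.ones(len(Q))];print(len(Q),cv2.minAreaRect(Q[:,:2].astype(np.float32)),"z",np.median(Q[:,2]),"slope",np.degrees(np.linalg.lstsq(A,Q[:,2],rcond=None)[0][:2]).round(2))
c,d=cams.capture("scene");P=pts("scene",d);x,y,z=P[...,0],P[...,1],P[...,2]
m=(x>.46)&(x<.65)&(abs(y+.305)<.045)&(z>.02)&(z<.036);Q=P[m]*1000;print("pads",len(Q),cv2.minAreaRect(Q[:,:2].astype(np.float32)),np.median(Q[:,2]))
print("inside",[(round(q["score"],2),np.round(q["extent"])) for q in spot_in("scene","pad1")])
```

```text
t 36.48 tcp [ 0.5427 -0.0052  0.1503] y-yaw 85.57 z [-0.103  0.006 -0.995] F [ 0.1 -0.4 -0.9] q [-0.01  0.33 -0.15  1.2   0.    0.06] gap 0.0736 0.0
delta [ 47.9   1.8 -45. ]
12544 ((545.07958984375, -5.097476959228516), (56.68262481689453, 144.28721618652344), 85.2516860961914) z 48.4824973044318 slope [ 0.07 -0.06]
pads 421 ((536.516845703125, -303.1627197265625), (47.44227600097656, 140.8447723388672), 87.29826354980469) 30.189720086302387
inside [(0.71, array([302., 222., 316., 228.])), (0.65, array([183., 230., 208., 250.])), (0.64, array([197., 220., 215., 234.]))]
```

```bash
python3 -c "
from rig import arm
print(arm.sign_off())"
```

```text
the job is handed in; nothing more can be done
None
```

The job is handed in: both pads lie on the mat, and the empty tray lies flat and face down inside the red drawer tray. It took about 36 s; when I let go to regrip it on the mat, the tray settled about 4 mm, and I did not re-measure the other things on the bench afterwards.

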